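Seal-check the jam jars on the market stall

TASK

Check the seals of the small jam jars standing beside the seal checker (two or three of them, the low ones): stand each one upright in one of its pockets, swing the clamp arm over centre onto all their lids, turn the air valve's handle until it lines up with the index finger on its rim and leave it there for at least three seconds. Then shut the valve fully, swing the clamp arm all the way back, and stand the jars upright, flat on the floor of the wooden sales tray. The clamp must be down whenever the valve is opened, and the tall jar, the foam box and the stack of foil pans must stay where they are.

Things in the scene. Friction and masses are not known exactly. Their poses are not given: they have to be found in the camera images.
- jar1: small jam jar, dark contents, paper band and plain steel lid: a smooth cylinder 60 mm in diameter and 62 mm tall, 0.13 to 0.25 kg, starts upright on the table; origin at the centre of its underside, z up through the lid. One of up to three like ones; None if absent.
- jar2: small jam jar, dark contents, paper band and plain steel lid: a smooth cylinder 60 mm in diameter and 62 mm tall, 0.13 to 0.25 kg, starts upright on the table; origin at the centre of its underside, z up through the lid. One of up to three like ones; None if absent.
- jar3: small jam jar, dark contents, paper band and plain steel lid: a smooth cylinder 60 mm in diameter and 62 mm tall, 0.13 to 0.25 kg, starts upright on the table; origin at the centre of its underside, z up through the lid. One of up to three like ones; None if absent.
- valve (a joint): opening of the valve handle, rad: 0 = fully shut against its stop (starts shut or up to 0.3 open); grows counter-clockwise seen from above, to a stop at 1.6; stays where it is left (friction 0.08 N m).
- tray: wooden sales tray fixed to the table, 260 mm (its x) by 120 mm (its y), rim 14 mm high, walls and floor 5 mm thick; origin at the centre of its underside, so its inner floor is 5 mm above the table. Room for three jars in a row along its x.
- tall_jar: bystander: taller honey jar, 72 mm in diameter, 115 mm tall; origin at its underside. Leave alone.
- clamshell: bystander: white foam food box, 130 x 130 mm, 68 mm high; origin at its underside. Leave alone.
- pans: bystander: stack of foil pans, 130 mm in diameter, 30 mm high; origin at its underside. Leave alone.
- clamp_bar (a point): middle of the clamp's handle, a round black bar 12 mm thick, 110 mm long, parallel to the hinge line; take it in the middle, between its two carrying rods (100 mm apart). It may turn between the fingers. From the hinge it lies at x = -0.15 cos q + 0.03 sin q, z = 0.15 sin q + 0.03 cos q (m, checker axes; q = clamp). Clamp down: 110 mm above the table. Its axes turn with the arm.
- clamp_hinge (a point): centre of the clamp arm's hinge: 100 mm from pocket2 along the checker's +x, 80 mm above the table, hinge line along the checker's y, between two lugs 66 mm wide overall, 90 mm tall. Axes as the checker's. The arm carries a rubber-faced press bar, 240 mm long and 18 mm wide, 100 mm from the hinge, that lands on the middles of the lids.
- clamp (a joint): angle q of the clamp arm, rad: 0 = level, press bar on the lids; grows as it swings up and back to +x; 2.05 = back stop, 27 degrees past upright, near where it starts; -0.05 with nothing under it. A heavy arm (0.5 kg), over centre at about 1.5 to 1.7: beyond it falls back, before it swings down by itself and weighs some 5 N on the lids; lifting takes 3 to 4 N at the handle. All the way back: above 1.8.
- valve_grip (a point): centre of the air valve's black bar handle, on its upright axis, 63 mm above the table; bar 64 mm long, 13 mm thick, 48 to 78 mm above the table. Its x axis runs along the bar to the end with the white line. It stands on a round grey base 90 mm in diameter, 22 mm high, with a small gauge 51 mm high, 85 mm from the axis, ahead of the handle's white end when shut.
- index: index finger, a dark steel block with a white line fixed on the rim of the valve's base, 22 x 7 mm, top 45 mm above the table. Origin on the valve's axis at table height; the finger lies 39 to 61 mm from it along its own x. The valve is set when the handle's x axis (white end) is parallel to the index's x axis, pointing at the finger: always 0.65 to 1.25 rad counter-clockwise of shut.
- pocket1 (a point): floor centre of pocket 1 of the seal checker, a fixed aluminium plate 90 x 280 mm, 14 mm thick, with three square pockets 66 mm wide, 6 mm deep, in a row 92 mm apart (pocket1 at the +y end); floor 8 mm above the table. Checker axes: y along the row, +x towards the clamp hinge, z up. Any jar may go in any pocket, flat on its floor.
- pocket2 (a point): floor centre of pocket 2 of the seal checker, a fixed aluminium plate 90 x 280 mm, 14 mm thick, with three square pockets 66 mm wide, 6 mm deep, in a row 92 mm apart (pocket1 at the +y end); floor 8 mm above the table. Checker axes: y along the row, +x towards the clamp hinge, z up. Any jar may go in any pocket, flat on its floor.
- pocket3 (a point): floor centre of pocket 3 of the seal checker, a fixed aluminium plate 90 x 280 mm, 14 mm thick, with three square pockets 66 mm wide, 6 mm deep, in a row 92 mm apart (pocket1 at the +y end); floor 8 mm above the table. Checker axes: y along the row, +x towards the clamp hinge, z up. Any jar may go in any pocket, flat on its floor.
Mind the look-alikes: they are no part of the job. What is shaped like the part that bears valve but green or purple is not meant.

How it is judged:
On the way, in this order (a step that is already met when the one before it is completed fails the run):
1. every jar stands seated in a pocket of the checker (((horizontal distance between jar1 and pocket1 below 0.008 m and z of jar1 in the frame of pocket1 below 0.003 m and angle between jar1's own z axis and vertical below 0.06 rad) or (horizontal distance between jar1 and pocket2 below 0.008 m and z of jar1 in the frame of pocket2 below 0.003 m and angle between jar1's own z axis and vertical below 0.06 rad) or (horizontal distance between jar1 and pocket3 below 0.008 m and z of jar1 in the frame of pocket3 below 0.003 m and angle between jar1's own z axis and vertical below 0.06 rad)) and ((horizontal distance between jar2 and pocket1 below 0.008 m and z of jar2 in the frame of pocket1 below 0.003 m and angle between jar2's own z axis and vertical below 0.06 rad) or (horizontal distance between jar2 and pocket2 below 0.008 m and z of jar2 in the frame of pocket2 below 0.003 m and angle between jar2's own z axis and vertical below 0.06 rad) or (horizontal distance between jar2 and pocket3 below 0.008 m and z of jar2 in the frame of pocket3 below 0.003 m and angle between jar2's own z axis and vertical below 0.06 rad)) and ((horizontal distance between jar3 and pocket1 below 0.008 m and z of jar3 in the frame of pocket1 below 0.003 m and angle between jar3's own z axis and vertical below 0.06 rad) or (horizontal distance between jar3 and pocket2 below 0.008 m and z of jar3 in the frame of pocket2 below 0.003 m and angle between jar3's own z axis and vertical below 0.06 rad) or (horizontal distance between jar3 and pocket3 below 0.008 m and z of jar3 in the frame of pocket3 below 0.003 m and angle between jar3's own z axis and vertical below 0.06 rad))), for 0.2 s.
2. the clamp arm is down on the lids of the seated jars (all of step 1 and value of joint clamp below 0.04 rad), for 0.3 s.
3. the valve handle is in line with the index finger for 3 s, clamp down, jars seated (all of step 2 and angle between the x axis of valve_grip and the x axis of index, either way round below 0.1 rad), for 3 s.
4. the valve is shut again, the clamp still down (value of joint valve below 0.08 rad and value of joint clamp below 0.15 rad), for 0.2 s.
5. the clamp arm is swung all the way back (value of joint clamp above 1.8 rad), for 0.2 s.
At the end, for the whole second after the job is handed in: Every jar stands upright (within 0.08 rad), at rest and flat on the tray's floor inside its rim (centre within 100 mm along and 30 mm across of the tray's middle); valve within 0.08 rad of shut; clamp arm beyond 1.8 rad (x of jar1 in the frame of tray between -0.1 and 0.1 m and y of jar1 in the frame of tray between -0.03 and 0.03 m and z of each of jar1, jar2, jar3 in the frame of tray below 0.009 m and angle between each of jar1, jar2, jar3's own z axis and vertical below 0.08 rad and linear speed of each of jar1, jar2, jar3 below 0.02 m/s and x of jar2 in the frame of tray between -0.1 and 0.1 m and y of jar2 in the frame of tray between -0.03 and 0.03 m and x of jar3 in the frame of tray between -0.1 and 0.1 m and y of jar3 in the frame of tray between -0.03 and 0.03 m and value of joint valve below 0.08 rad and value of joint clamp above 1.8 rad); the robot touches nothing.
It fails at once if the valve is open (beyond 0.4 rad) while the clamp is not down (beyond 0.15 rad) (value of joint valve above 0.4 rad and value of joint clamp above 0.15 rad).
It fails at once if the tall jar is moved more than 30 mm (distance of tall_jar from where it was at the start of the episode above 0.03 m).
It fails at once if the foam box is moved more than 30 mm (distance of clamshell from where it was at the start of the episode above 0.03 m).
It fails at once if the stack of foil pans is moved more than 30 mm (distance of pans from where it was at the start of the episode above 0.03 m).
Of jar1, jar2, jar3 only 2 to 3 are there at a start; the rules pass over those that are not, and their reading is None.
At some moment in a run one of jar1, jar2, jar3 may be knocked a few centimetres aside while the robot is not near it.
It also fails if it takes over 210 s, if anything falls off the work surface, if the arm or the gripper's body presses on something with over 40 N, if the wrist force passes 120 N, or if a joint passes its speed limit or range.

ROBOT

A 7-joint arm with a two-finger parallel gripper is mounted at the origin on the work surface. World frame = base frame: x ahead of the robot, y to its left, z up, the work surface at z = 0. Lengths are in m, angles in rad, forces in N, time in s.
With the tool pointing down it reaches from about 0.425 to 0.95 m from the base axis. Payload 4.7 kg.
Tool frame: the origin (TCP) lies midway between the tips of the shut fingers; the grasp point (between the pads) lies 19 mm behind it (r.grasp_offset is the distance from the TCP to the grasp point, in m); z points along the fingers, x is the direction in which the jaws open and shut, and the axes are right-handed (so a half turn about z gives the same grasp; the last joint's range is limited). The gripper opens to 87 mm and grips with 3 to 60 N. Pads are 19 mm wide; open, the fingers measure 117 mm over their backs; the gripper's body (75 mm by 190 mm) begins 51 mm behind the grasp point.
Start: joints at [-1.281, 0.469, -0.049, 1.532, 0.024, 1.141, -0.082], TCP at [0.212, 0.641, 0.223] pointing down, gripper open.
Joint ranges: [-2.59, 2.59], [-0.33, 1.99], [-1.39, 1.29], [0.1, 2.45], [-1.04, 4.18], [0.21, 1.99], [-2.66, 2.66]. Speed limits (rad/s): [2.57, 2.57, 3.14, 3.14, 3.14, 3.14, 3.14].

INTERFACE

Orientations are given as a unit quaternion [w, x, y, z].
In Python, from workcell import r gives the robot as it stands.
- The arm moves only by the tool send_rows, never from a script. Its argument "increments" is one flat list of numbers, 6 for each row, row after row: the shift along the tool's x, y, z in mm, then the turn, a rotation vector about the tool's x, y, z in degrees. A call has 1 to 12 rows; each row shifts and turns the commanded pose from where the row before left it, along the tool's axes as they then stand; what a row does not reach is not made up. A row lasts 1/8 s, in which the tool goes at most 62.5 mm and 10.7 degrees, less where a joint would pass 70% of its speed; a pose out of reach is approached as far as the arm can. A call is refused whole if a number of a shift passes 62.5 or a number of a turn 10.7, either way. A call with a gripper value outside its range is refused whole. "claw" is the finger opening in mm, from 0 to 87, set as the call begins (left out, the last holds). The fingers move at their own pace and stop on an object; "squeeze" is the grip in N (left out, the last holds). Time passes only in rows, so rows that do not move let the fingers close. It gives the time, the measured TCP pose, the force and the opening at its end, in the units of the state.
- r.get_state(): the state, without advancing time (a new reading comes with each control period).
- r.get_image(name): name is "side" or "top" or "wrist"; returns a dict with "image" (480x640x3 uint8, red, green, blue), "intrinsics" (3x3 intrinsics, pixels), "R" (3x3) and "t" (3): a world point X has camera coordinates R X + t; the wrist camera has in their place "hand_eye" (4x4, takes a point from camera to tool coordinates, whose origin is the TCP and whose axes are the tool frame's). Camera axes: x right, y down, z forward; pixel columns grow to the right and rows downward; lengths in m; the calibration is good to about 2 mm. A picture is of the moment at which its call begins: read the wrist's pose just before it. There is no depth.
- r.sign_off(): hands the job in, once; it reports no verdict.
The state is a dict: "t": time; "q": joint angles; "joint_velocities": joint speeds; "tau": joint torques, N m; "tool_pos": TCP position; "tool_rot": TCP orientation; "wrist_force": force on the tool from outside, world axes, zero at the start; "torque": the same for the moment, N m; "gripper_width": finger opening in m.
Only numpy, scipy, OpenCV 4.12 (cv2) and the standard library are available. Lean on these libraries where they do the work, as an engineer would, in place of code of your own. Each camera call takes 0.05 s, during which the arm holds its last target. There are 200 camera calls.

## Working session

There is one attempt and no reset: what is moved stays moved. The work goes in short steps, Python scripts to look and compute and a tool call to move; the robot and the scene stay as the last step left them, time stands still between calls to the robot, and variables do not carry over. Pictures are saved under pics/ and viewed, about 12 in all and at most 16, crops included, and the job is handed in when it is done.

Besides the shell and the picture viewer there is one more tool, called after "Emit:" as name(argument=value, ...), one argument or row to a line, values as JSON. send_rows: Moves the arm, as the interface text tells. Its arguments: {"type":"object","properties":{"increments":{"type":"array","items":{"type":"number"}},"claw":{"type":"number"},"squeeze":{"type":"number"}},"required":["increments"]}

```bash
mkdir -p pics; ls
cat > h.py <<'E'
import numpy as np, cv2
from scipy.spatial.transform import Rotation as Ro
from workcell import r
def pose():
    s=r.get_state(); q=np.array(s['tool_rot']); return np.array(s['tool_pos']),Ro.from_quat(q[[1,2,3,0]]).as_matrix(),s
def shot(name,fn=None):
    p,R,s=pose(); d=r.get_image(name)
    K=np.array(d['intrinsics'])
    if name=='wrist':
        H=np.array(d['hand_eye']); Rw=R@H[:3,:3]; c=R@H[:3,3]+p   # cam->world
    else:
        Rw=np.array(d['R']).T; c=-Rw@np.array(d['t'])
    im=d['image'][:,:,::-1].copy()
    if fn: cv2.imwrite('pics/'+fn,im)
    return dict(im=im,K=K,Rw=Rw,c=c)
def ray(v,uv,z):
    d=v['Rw']@np.linalg.solve(v['K'],np.array([uv[0],uv[1],1.])); return v['c']+d*(z-v['c'][2])/d[2]
def proj(v,X):
    x=v['K']@(v['Rw'].T@(np.asarray(X,float)-v['c'])); return x[:2]/x[2]
E
python3 - <<'E'
from h import *
import pickle
for n in ('top','side','wrist'):
    v=shot(n,n+'0.png'); pickle.dump(v,open(n+'0.pkl','wb')); print(n,v['c'].round(3),v['Rw'].round(2).tolist(),v['K'].round(0).tolist())
p,R,s=pose(); print(p,R.round(3),s['t'],s['gripper_width'],r.grasp_offset,s['wrist_force'])
E
```

```text
pics
top [0.309 0.034 1.174] [[0.03, -0.99, 0.16], [-1.0, -0.03, 0.0], [0.0, -0.16, -0.99]] [[455.0, 0.0, 322.0], [0.0, 455.0, 239.0], [0.0, 0.0, 1.0]]
side [ 0.053 -1.178  0.864] [[0.93, -0.19, 0.3], [-0.36, -0.48, 0.8], [-0.01, -0.86, -0.51]] [[589.0, 0.0, 315.0], [0.0, 589.0, 233.0], [0.0, 0.0, 1.0]]
wrist [0.135 0.667 0.384] [[0.31, 0.91, 0.27], [0.95, -0.3, -0.09], [-0.0, 0.29, -0.96]] [[331.0, 0.0, 319.0], [0.0, 331.0, 240.0], [0.0, 0.0, 1.0]]
[0.21141445 0.6405741  0.22175945] [[ 0.313  0.95  -0.   ]
 [ 0.95  -0.313 -0.001]
 [-0.001  0.    -1.   ]] 0.15 0.08679741664246335 0.0187 [-0.88774914 -0.61167832  0.04067628]
```

View pics/top0.png

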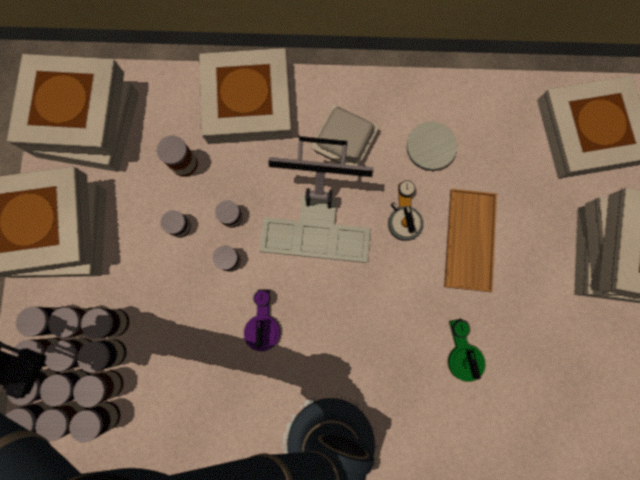

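View pics/side0.png

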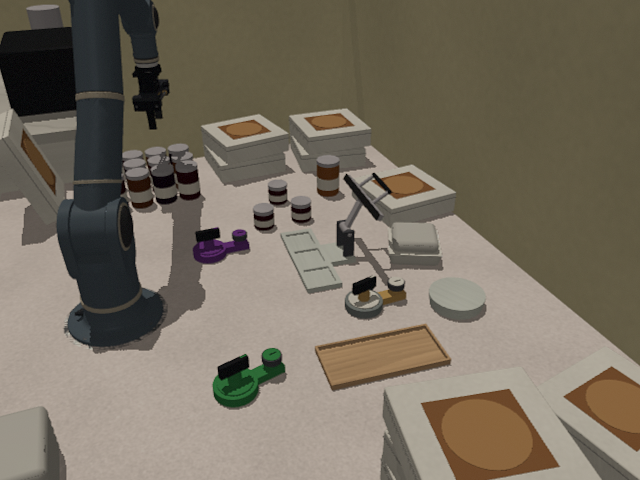

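Candidates: small jars at top-view pixels (175,223), (228,213) and (226,258). The tall jar is at (174,150), and a jar crowd sits at lower left (20–110, 320–420). The true grey valve is at (406,222), with look-alikes in purple (262,330) and green (466,360). The checker is at (315,240), the tray at (470,240), and the clamp bar is up at about (323,143). Next is one close crop.

Run:
```python
from h import *
import pickle
v=pickle.load(open('top0.pkl','rb')); im=v['im']
c=im[130:300,150:510]; cv2.imwrite('pics/crop1.png',cv2.resize(c,None,fx=2.2,fy=2.2,interpolation=cv2.INTER_CUBIC))
hsv=cv2.cvtColor(im,cv2.COLOR_BGR2HSV)
for n,p in dict(lid=(173,221),table=(250,320),tray=(470,230),plate=(264,250),floor=(317,240),brown=(185,233)).items(): print(n,hsv[p[1],p[0]])
```

```text
lid [  7  44 123]
table [151 123  87]
tray [ 15 182 136]
plate [ 21  50 154]
floor [ 23  52 156]
brown [14 94 46]
```

View pics/crop1.png

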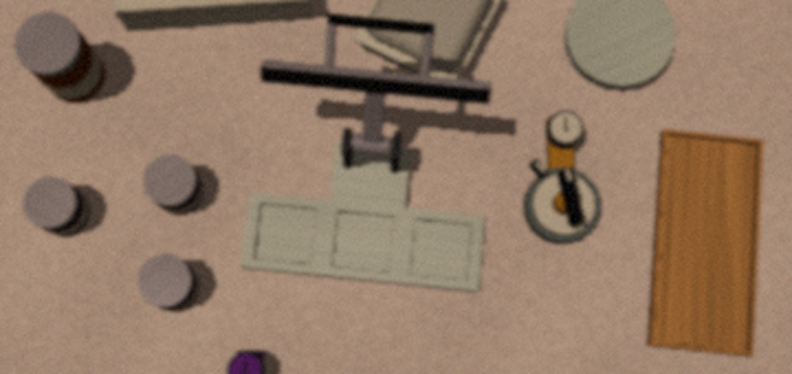

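```bash
cat >> h.py <<'E'
def lids(v,uvs,z=0.062,rad=22,sat=70,vmin=85):
    hsv=cv2.cvtColor(v['im'],cv2.COLOR_BGR2HSV); m=((hsv[...,1]<sat)&(hsv[...,2]>vmin)).astype(np.uint8)
    m=cv2.morphologyEx(m,cv2.MORPH_OPEN,np.ones((3,3)))
    out=[]
    for u in uvs:
        k=np.zeros_like(m); cv2.circle(k,tuple(int(a) for a in u),rad,1,-1)
        cs,_=cv2.findContours(m*k,cv2.RETR_EXTERNAL,cv2.CHAIN_APPROX_NONE)
        c=max(cs,key=cv2.contourArea); pts=np.array([ray(v,p,z)[:2] for p in c[:,0,:].astype(float)])
        (cx,cy),rr=cv2.minEnclosingCircle((pts*1000).astype(np.float32)); out.append((cx,cy,rr,cv2.contourArea(c)))
    return np.array(out)
E
python3 - <<'E'
from h import *
import pickle
v=pickle.load(open('top0.pkl','rb'))
print(lids(v,[(173,222),(227,212),(225,257)],rad=18).round(1))
C=lambda a,z: ray(v,(a[0]/2.2+150-.27,a[1]/2.2+130-.27),z)[:2]
pl=np.array([C(a,.014) for a in [(250,193),(485,215),(478,290),(242,266)]]); print('plate',pl.round(4).tolist(),pl.mean(0),np.linalg.norm(np.diff(pl,axis=0),axis=1))
for n,q in dict(p1=[(258,203),(321,208),(317,265),(253,261)],p2=[(335,211),(395,216),(392,274),(332,268)],p3=[(412,220),(474,224),(470,282),(408,277)]).items():
    a=np.array([C(x,.014) for x in q]); print(n,a.mean(0).round(4))
tr=np.array([C(a,.014) for a in [(662,131),(762,141),(751,355),(648,346)]]); print('tray',tr.round(4).tolist(),tr.mean(0))
print('hinge',C((372,148),.08),'bar',[C((328,20),z) for z in (.2,.22)],[C((433,29),.22)])
print('press',[C(a,.18) for a in [(264,75),(489,93)]])
print('valve base',C((563,205),.02),'handle',C((565,175),.078),C((578,222),.078),'gauge',C((565,128),.05),'index',C((537,168),.045))
print('tall',C((50,45),.115),'pans',C((620,38),.03),'clam',C((425,20),.06))
E
```

```text
[[523.9 409.4  31.1 421. ]
 [555.2 277.3  30.9 423. ]
 [438.6 275.7  31.8 453. ]]
plate [[0.5508, 0.1896], [0.5323, -0.0887], [0.4432, -0.0816], [0.4635, 0.1946]] [0.4974662  0.05347568] [0.27892278 0.0894659  0.27695203]
p1 [0.5028 0.1434]
p2 [0.4959 0.0536]
p3 [ 0.4884 -0.0376]
tray [[0.6407, -0.2996], [0.6319, -0.419], [0.3767, -0.3976], [0.3837, -0.2788]] [ 0.50824373 -0.34875733]
hinge [0.59267349 0.04617407] bar [array([0.69493947, 0.09379242]), array([0.68702275, 0.09257353])] [array([ 0.68065895, -0.01279283])]
press [array([0.64116321, 0.15898121]), array([ 0.6286273 , -0.07387503])]
valve base [ 0.54577797 -0.17972093] handle [ 0.56829383 -0.17127112] [ 0.51506515 -0.18564327] gauge [ 0.63078731 -0.17664237] index [ 0.58345894 -0.14505596]
tall [0.69046647 0.40524639] pans [ 0.74988133 -0.2466129 ] clam [ 0.75370408 -0.01113088]
```

Emit:
send_rows(
  increments=[0,0,0,0,0,-6.8,0,0,0,0,0,-6.8,-32,30,0,0,0,0,-32,30,0,0,0,0,-32,30,0,0,0,0,-32,30,0,0,0,0,-32,30,0,0,0,0,-32,30,0,0,0,0,-32,30,0,0,0,0,-32,30,0,0,0,0,-32,30,0,0,0,0,-32,26,0,0,0,0],
  claw=80,
  squeeze=25,
)

```text
t: 1.65
tool_pos: [0.4813, 0.2966, 0.2224]
tool_rot: [0.0, 0.735, 0.678, -0.0]
wrist_force: [0.1, 0.1, 0.4]
gripper_width: 0.0798
```

Run:
```python
from h import *
import pickle
v=shot('wrist','w1.png'); pickle.dump(v,open('w1.pkl','wb')); p,R,s=pose(); print(s['t'],p.round(4),R.round(3).tolist(),s['wrist_force'])
for n,X in dict(ja=(.524,.409,.062),jb=(.555,.277,.062),jc=(.4386,.2757,.062),p1=(.5028,.1434,.014),p2=(.4959,.0536,.014),p3=(.4884,-.0376,.014)).items(): print(n,proj(v,X).round(0))
```

```text
1.7 [0.4852 0.29   0.2224] [[0.09, 0.996, 0.002], [0.996, -0.09, -0.004], [-0.004, 0.003, -1.0]] [ 2.24151231 -5.01539664 -0.12116472]
ja [430. 255.]
jb [305. 292.]
jc [293. 183.]
p1 [189. 242.]
p2 [112. 242.]
p3 [ 34. 242.]
```

View pics/w1.png

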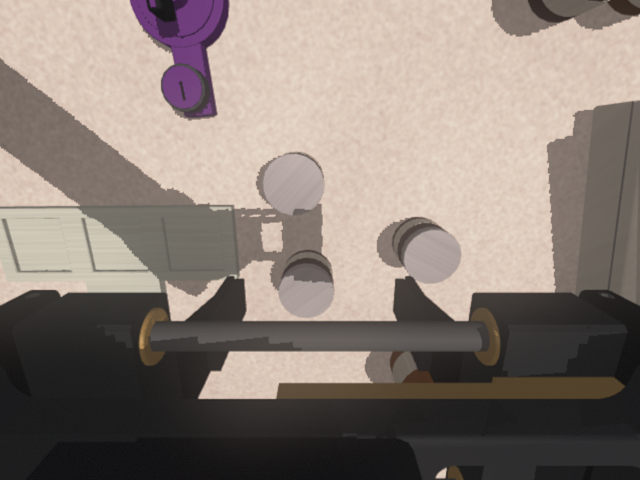

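The view shows three jars at (430,255), (306,288) and (294,183), in agreement with the top view. The plate on the left is partly shadowed, so I'll take one clearer look from above it.

Emit:
send_rows(
  increments=[-40,5,0,0,0,0,-40,5,0,0,0,0,-40,5,0,0,0,0,-40,5,0,0,0,0,-40,5,0,0,0,0,-40,5,0,0,0,0,0,0,0,0,0,0,0,0,0,0,0,0],
)

```text
t: 2.7
tool_pos: [0.4908, 0.0571, 0.2224]
tool_rot: [-0.0, 0.735, 0.678, 0.0]
wrist_force: [0.4, -0.0, -0.8]
gripper_width: 0.0799
```

Run:
```python
from h import *
import pickle
v=shot('wrist'); pickle.dump(v,open('w2.pkl','wb')); p,R,s=pose(); print(s['t'],p.round(4),R.round(3).tolist())
im=v['im'][90:330]; im=cv2.convertScaleAbs(im,alpha=1.0)
cl=cv2.createCLAHE(3,(8,8)); lab=cv2.cvtColor(im,cv2.COLOR_BGR2LAB); lab[...,0]=cl.apply(lab[...,0]); im=cv2.cvtColor(lab,cv2.COLOR_LAB2BGR)
cv2.imwrite('pics/w2.png',cv2.resize(im,(800,300),interpolation=cv2.INTER_CUBIC))
```

```text
2.75 [0.4907 0.0577 0.2224] [[0.08, 0.997, -0.0], [0.997, -0.08, 0.001], [0.001, -0.0, -1.0]]
```

View pics/w2.png

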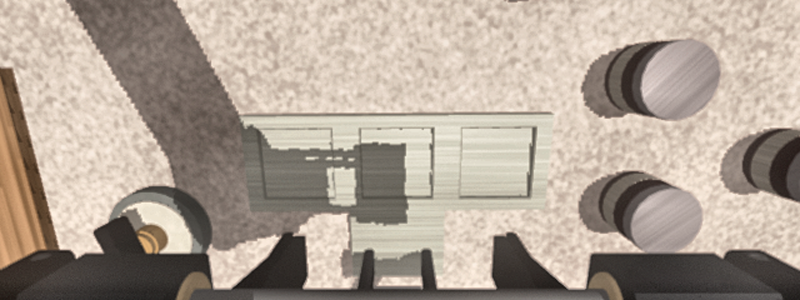

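Run:
```python
from h import *
import pickle
v=pickle.load(open('w2.pkl','rb'))
C=lambda a,z=.014: ray(v,(a[0]/1.25-.1,a[1]/1.25+90-.1),z)[:2]
P={}
for n,q in dict(p1=[(460,127),(538,126),(532,198),(460,198)],p2=[(360,127),(435,127),(434,198),(360,198)],p3=[(261,128),(332,127),(333,198),(263,198)]).items():
    a=np.array([C(x) for x in q]); P[n]=a.mean(0); print(n,a.mean(0).round(4),np.linalg.norm(np.diff(a,axis=0),axis=1).round(3))
pl=np.array([C(a) for a in [(243,114),(553,113),(547,210),(247,212)]]); print(pl.mean(0),np.linalg.norm(np.diff(pl,axis=0),axis=1),pl.tolist())
# jars: lids
print(lids(v,[(680/1.25,80/1.25+90),(667/1.25,219/1.25+90)],rad=40,sat=60,vmin=110).round(1))
h=cv2.cvtColor(v['im'],cv2.COLOR_BGR2HSV); print(h[154,544],h[130,440],h[265,533])
```

```text
p1 [0.5064 0.1481] [0.07  0.068 0.068]
p2 [0.499  0.0562] [0.067 0.067 0.07 ]
p3 [ 0.4917 -0.0354] [0.064 0.067 0.066]
[0.49958133 0.05635374] [0.27517446 0.09153686 0.28561644] [[0.4429804825104776, -0.07651540901870801], [0.4645963584284757, 0.19780873304619556], [0.556072232515971, 0.1944677736453061], [0.5346762552737453, -0.09034613650473117]]
[[ 441.6  276.5   40.9 4380. ]
 [ 551.7  280.3   47.1 3635.5]]
[  8  24 188] [ 14  30 233] [  7  26 180]
```

Run:
```python
from h import *
import pickle
for f,uv in (('w1',[(430,255),(306,288),(294,183)]),('w2',[(533,265),(545,154)])):
    v=pickle.load(open(f+'.pkl','rb')); h=cv2.cvtColor(v['im'],cv2.COLOR_BGR2HSV)
    m=((h[...,1]<38)&(h[...,2]>140)&(h[...,2]<212)).astype(np.uint8); m=cv2.morphologyEx(cv2.medianBlur(m*255,5),cv2.MORPH_OPEN,np.ones((5,5)))
    for u in uv:
        k=np.zeros_like(m); cv2.circle(k,u,36,255,-1); cs,_=cv2.findContours(m&k,cv2.RETR_EXTERNAL,cv2.CHAIN_APPROX_NONE); c=cv2.convexHull(max(cs,key=cv2.contourArea))
        pts=np.array([ray(v,p,.062)[:2] for p in c[:,0,:].astype(float)])*1000; (a,b),rr=cv2.minEnclosingCircle(pts.astype(np.float32)); e=cv2.fitEllipse(pts.astype(np.float32)); print(f,u,round(a,1),round(b,1),round(rr,1),np.round(e[0],1),np.round(e[1],1))
```

```text
w1 (430, 255) 526.5 411.4 29.7 [526.5 411.4] [58.9 59.1]
w1 (306, 288) 556.4 277.5 29.7 [558.6 276.9] [53.3 59.5]
w1 (294, 183) 440.8 275.6 30.0 [440.6 275.7] [58.9 59.8]
w2 (533, 265) 556.3 277.1 29.8 [556.5 277.2] [58.8 59.5]
w2 (545, 154) 440.7 275.5 29.9 [440.9 275.7] [58.9 59.3]
```

Emit:
send_rows(
  increments=[42.6,-13.4,0,0,0,0,42.6,-13.4,0,0,0,0,42.6,-13.4,0,0,0,0,42.6,-13.4,0,0,0,0,42.6,-13.4,0,0,0,0,0,0,50,0,0,0,0,0,50,0,0,0,0,0,50,0,0,0,0,0,35,0,0,0,0,0,15,0,0,0,0,0,0,0,0,0],
  claw=80,
)

```text
t: 4.12
tool_pos: [0.4409, 0.2747, 0.0221]
tool_rot: [-0.0, 0.735, 0.678, -0.001]
wrist_force: [0.2, -0.5, 0.2]
gripper_width: 0.0799
```

Emit:
send_rows(
  increments=[0,0,0,0,0,0,0,0,0,0,0,0,0,0,0,0,0,0,0,0,0,0,0,0,0,0,0,0,0,0],
  claw=45,
  squeeze=25,
)

```text
t: 4.75
tool_pos: [0.442, 0.2745, 0.0235]
tool_rot: [0.0, 0.735, 0.678, 0.001]
wrist_force: [-1.0, -1.7, 6.4]
gripper_width: 0.0595
```

Emit:
send_rows(
  increments=[0,0,-30,0,0,0,0,0,-35,0,0,0,-43.6,10.6,0,0,0,0,-43.6,10.6,0,0,0,0,-43.6,10.6,0,0,0,0,-43.6,10.6,0,0,0,0,-43.6,10.6,0,0,0,0,-43.6,10.6,0,0,0,0,-43.6,10.6,0,0,0,0,0,0,0,0,0,0,0,0,0,0,0,0],
)

```text
t: 6.12
tool_pos: [0.4901, -0.0357, 0.0873]
tool_rot: [-0.0, 0.735, 0.678, -0.0]
wrist_force: [1.1, 1.2, -2.0]
gripper_width: 0.0598
```

```bash
cat >> h.py <<'E'
def delta(T,z=None):
    p,R,s=pose(); T=np.array(T,float)/1000; T=np.append(T,p[2] if z is None else z/1000); d=R.T@(T-p)*1000
    print('t',s['t'],'tcp',(p*1000).round(1),'tool delta mm',d.round(1),'xang',np.degrees(np.arctan2(R[1,0],R[0,0])).round(2),'w',round(s['gripper_width']*1000,1),'F',np.round(s['wrist_force'],1))
E
python3 - <<'E'
from h import *
delta((491.7,-35.5))
import pickle
v=shot('wrist','w3.png'); pickle.dump(v,open('w3.pkl','wb'))
im=v['im'][60:330]; cv2.imwrite('pics/w3.png',cv2.resize(im,(800,338),interpolation=cv2.INTER_CUBIC))
E
```

```text
t 6.125 tcp [490.1 -35.7  87.3] tool delta mm [ 0.3  1.6 -0. ] xang 85.33 w 59.8 F [ 1.1  1.2 -2. ]
```

View pics/w3.png

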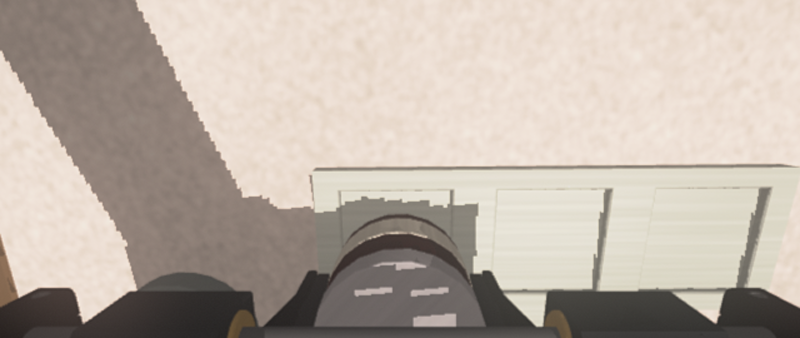

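Run:
```python
from h import *
import pickle
v=pickle.load(open('w3.pkl','rb'))
C=lambda a,z: ray(v,(a[0]/1.25-.1,a[1]/1.25+60-.1),z)[:2]*1000
ex=np.array([.997,-.08]);ey=np.array([.08,.997])
for n,a in dict(p3=[(339,190),(453,190)],p2=[(496,189),(612,188)],p1=[(655,188),(772,187)],plate=[(313,169),(797,165)]).items():
    w=[C(x,.014) for x in a]; m=(w[0]+w[1])/2; print(n,(m+ex*(45 if n=='plate' else 33)).round(1),np.linalg.norm(w[1]-w[0]).round(1))
print('jar bottom ctr',C((402,215),.064)+30*ex, 'sides',C((343,250),.064),C((461,250),.064))
print('lid',(C((316,338),.126)+C((485,338),.126))/2)
```

```text
p3 [492.5 -36.2] 66.1
p2 [499.2  55.1] 67.2
p1 [506.2 147.2] 67.7
plate [498.6  54.3] 276.1
jar bottom ctr [491.08123406 -32.99233968] sides [476.11150693 -60.03841998] [480.75639293  -3.91546401]
lid [487.33732618 -33.66767453]
```

Emit:
send_rows(
  increments=[-2.7,2,20,0,0,0,0,0,20,0,0,0,0,0,6,0,0,0,0,0,3,0,0,0,0,0,3,0,0,0,0,0,2,0,0,0,0,0,0,0,0,0],
)

```text
t: 7.05
tool_pos: [0.4924, -0.039, 0.0337]
tool_rot: [0.0, 0.735, 0.678, 0.0]
wrist_force: [-0.5, 0.5, -2.5]
gripper_width: 0.0598
```

Run:
```python
from h import *
delta((492,-38.3))
```

```text
t 7.05 tcp [492.4 -39.   33.7] tool delta mm [ 0.6 -0.5 -0. ] xang 85.33 w 59.8 F [-0.5  0.5 -2.5]
```

Emit:
send_rows(
  increments=[0,0,1.5,0,0,0,0,0,1.5,0,0,0,0,0,0,0,0,0],
)

```text
t: 7.42
tool_pos: [0.4925, -0.039, 0.0316]
tool_rot: [-0.0, 0.735, 0.678, 0.0]
wrist_force: [-2.1, -0.1, 9.5]
gripper_width: 0.0592
```

Emit:
send_rows(
  increments=[0,0,0,0,0,0,0,0,0,0,0,0,0,0,-45,0,0,0,0,0,-55,0,0,0,39.9,4.8,0,0,0,0,39.9,4.8,0,0,0,0,39.9,4.8,0,0,0,0,39.9,4.8,0,0,0,0,39.9,4.8,0,0,0,0,39.9,4.8,0,0,0,0,39.9,4.8,0,0,0,0,39.9,4.8,0,0,0,0],
  claw=76,
)

```text
t: 8.93
tool_pos: [0.5567, 0.2773, 0.1302]
tool_rot: [-0.0, 0.735, 0.678, -0.0]
wrist_force: [0.8, 1.0, 0.4]
gripper_width: 0.0762
```

```bash
cat >> h.py <<'E'
def wl(v,guess,z=.062,rad=45,tag=''):
    h=cv2.cvtColor(v['im'],cv2.COLOR_BGR2HSV); u=proj(v,[guess[0]/1000,guess[1]/1000,z]); u=tuple(int(a) for a in u)
    m=((h[...,1]<38)&(h[...,2]>140)&(h[...,2]<212)).astype(np.uint8); m=cv2.morphologyEx(cv2.medianBlur(m*255,5),cv2.MORPH_OPEN,np.ones((5,5)))
    k=np.zeros_like(m); cv2.circle(k,u,rad,255,-1); cs,_=cv2.findContours(m&k,cv2.RETR_EXTERNAL,cv2.CHAIN_APPROX_NONE)
    if not cs: print(tag,u,'none'); return
    c=cv2.convexHull(max(cs,key=cv2.contourArea)); pts=np.array([ray(v,p,z)[:2] for p in c[:,0,:].astype(float)])*1000
    (a,b),rr=cv2.minEnclosingCircle(pts.astype(np.float32)); print(tag,u,'lid',round(a,1),round(b,1),'r',round(rr,1),'area',cv2.contourArea(c))
def tops(gs,z=.062):
    v=shot('top')
    for g in gs:
        u=proj(v,[g[0]/1000,g[1]/1000,z]); 
        try: print('top lid',lids(v,[u],z=z,rad=24)[0].round(1))
        except Exception as e: print('top',g,'none')
    return v
E
python3 - <<'E'
from h import *
delta((557,276))
v=shot('wrist','w4.png'); wl(v,(556.4,277.3),tag='b'); wl(v,(526.5,411),tag='a')
tops([(524,409),(555,277),(492,-38)])
E
```

```text
t 8.925 tcp [556.7 277.3 130.2] tool delta mm [-1.2  0.4  0. ] xang 85.33 w 76.2 F [0.8 1.  0.4]
b (317, 253) lid 568.6 264.1 r 16.9 area 957.5
a (503, 198) lid 526.5 411.3 r 29.8 area 5442.5
top lid [519.6 435.7  23.7  74.5]
top lid [532.1 267.8   7.5  18. ]
top lid [ 493.3  -36.5   59.5 1299.5]
```

Emit:
send_rows(
  increments=[-0.8,0.4,40,0,0,0,0,0,40,0,0,0,0,0,20,0,0,0,0,0,7,0,0,0,0,0,0,0,0,0],
)

```text
t: 9.65
tool_pos: [0.5575, 0.2753, 0.0241]
tool_rot: [0.0, 0.735, 0.678, 0.0]
wrist_force: [0.6, 0.4, -0.3]
gripper_width: 0.0759
```

Emit:
send_rows(
  increments=[0,0,0,0,0,0,0,0,0,0,0,0,0,0,0,0,0,0,0,0,0,0,0,0,0,0,0,0,0,0],
  claw=45,
)

```text
t: 10.28
tool_pos: [0.5575, 0.2756, 0.0245]
tool_rot: [0.0, 0.735, 0.678, 0.001]
wrist_force: [-0.7, -1.3, 5.9]
gripper_width: 0.0594
```

Emit:
send_rows(
  increments=[0,0,-35,0,0,0,0,0,-35,0,0,0,-45.4,-7.8,0,0,0,0,-45.4,-7.8,0,0,0,0,-45.4,-7.8,0,0,0,0,-45.4,-7.8,0,0,0,0,-45.5,-7.9,0,0,0,0,0,0,20,0,0,0,0,0,10,0,0,0,0,0,0,0,0,0],
)

```text
t: 11.52
tool_pos: [0.4988, 0.0527, 0.0627]
tool_rot: [-0.001, 0.735, 0.678, -0.001]
wrist_force: [-0.5, 0.6, -2.4]
gripper_width: 0.0597
```

Run:
```python
from h import *
delta((499.9,52.6),32.5)
```

```text
t 11.525 tcp [498.8  52.7  62.7] tool delta mm [ 0.   1.2 30.2] xang 85.41 w 59.7 F [-0.5  0.6 -2.4]
```

Emit:
send_rows(
  increments=[0,1,15,0,0,0,0,0,7,0,0,0,0,0,4,0,0,0,0,0,2.5,0,0,0,0,0,2.5,0,0,0,0,0,0,0,0,0],
)

```text
t: 12.28
tool_pos: [0.5007, 0.052, 0.0326]
tool_rot: [0.0, 0.735, 0.678, 0.0]
wrist_force: [0.0, 0.8, -1.6]
gripper_width: 0.0597
```

Emit:
send_rows(
  increments=[0,0,1,0,0,0,0,0,1,0,0,0],
)

```text
t: 12.52
tool_pos: [0.5007, 0.052, 0.0324]
tool_rot: [-0.0, 0.735, 0.678, 0.0]
wrist_force: [-6.5, -1.7, 22.1]
gripper_width: 0.0593
```

Emit:
send_rows(
  increments=[0,0,0,0,0,0,0,0,0,0,0,0,0,0,-45,0,0,0,0,0,-55,0,0,0,44.9,-0.3,0,0,0,0,44.9,-0.3,0,0,0,0,44.9,-0.3,0,0,0,0,44.9,-0.3,0,0,0,0,44.9,-0.3,0,0,0,0,44.9,-0.3,0,0,0,0,44.9,-0.3,0,0,0,0,44.9,-0.3,0,0,0,0],
  claw=76,
)

```text
t: 14.02
tool_pos: [0.5273, 0.4115, 0.1301]
tool_rot: [0.0, 0.735, 0.678, -0.0]
wrist_force: [0.8, -0.1, -0.3]
gripper_width: 0.0763
```

Run:
```python
from h import *
delta((527.5,410),24.5)
v=shot('wrist','w5.png'); wl(v,(526.5,411),tag='a')
v=tops([(499,53),(492,-38)],.07); cv2.imwrite('pics/t5.png',v['im'])
print(pose()[2]['q'])
```

```text
t 14.025 tcp [527.3 411.5 130.1] tool delta mm [ -1.4   0.4 105.6] xang 85.33 w 76.3 F [ 0.8 -0.1 -0.3]
a (316, 253) lid 539.8 396.8 r 16.6 area 937.0
top lid [ 502.    55.3   59.7 1718.5]
top lid [ 491.5  -33.3   58.1 1220.5]
[-0.71223624  0.54321657 -0.02873644  1.63720025  0.01342455  0.95907864
  0.75231014]
```

Emit:
send_rows(
  increments=[-1,0.4,40,0,0,0,0,0,40,0,0,0,0,0,19,0,0,0,0,0,7,0,0,0,0,0,0,0,0,0],
)

```text
t: 14.75
tool_pos: [0.5281, 0.4094, 0.0252]
tool_rot: [-0.0, 0.735, 0.678, 0.001]
wrist_force: [0.3, 0.6, 0.2]
gripper_width: 0.0761
```

Emit:
send_rows(
  increments=[0,0,0,0,0,0,0,0,0,0,0,0,0,0,0,0,0,0,0,0,0,0,0,0,0,0,0,0,0,0],
  claw=45,
)

```text
t: 15.38
tool_pos: [0.5281, 0.4097, 0.0256]
tool_rot: [-0.0, 0.735, 0.678, 0.001]
wrist_force: [-0.2, -0.6, 5.0]
gripper_width: 0.0598
```

Emit:
send_rows(
  increments=[0,0,-35,0,0,0,0,0,-35,0,0,0,-44.4,0.2,0,0,0,0,-44.4,0.2,0,0,0,0,-44.4,0.2,0,0,0,0,-44.4,0.2,0,0,0,0,-44.4,0.2,0,0,0,0,-44.4,0.2,0,0,0,0,0,0,20,0,0,0,0,0,10,0,0,0,0,0,0,0,0,0],
)

```text
t: 16.75
tool_pos: [0.5062, 0.144, 0.0635]
tool_rot: [-0.001, 0.735, 0.678, -0.001]
wrist_force: [-0.4, 0.9, -2.7]
gripper_width: 0.0595
```

Run:
```python
from h import *
delta((507.7,144.3),33.5)
```

```text
t 16.75 tcp [506.2 144.   63.5] tool delta mm [ 0.4  1.5 30. ] xang 85.41 w 59.5 F [-0.4  0.9 -2.7]
```

Emit:
send_rows(
  increments=[0,1,15,0,0,0,0,0,7,0,0,0,0,0,4,0,0,0,0,0,2.5,0,0,0,0,0,2.5,0,0,0,0,0,0,0,0,0],
)

```text
t: 17.5
tool_pos: [0.5083, 0.1435, 0.0337]
tool_rot: [0.0, 0.735, 0.678, 0.0]
wrist_force: [-0.4, -0.9, -2.0]
gripper_width: 0.0595
```

Emit:
send_rows(
  increments=[0,0,1,0,0,0,0,0,0.7,0,0,0],
)

```text
t: 17.75
tool_pos: [0.5083, 0.1435, 0.0335]
tool_rot: [-0.0, 0.735, 0.678, 0.0]
wrist_force: [-5.8, -2.6, 16.3]
gripper_width: 0.0596
```

Emit:
send_rows(
  increments=[0,0,0,0,0,0,0,0,0,0,0,0,0,0,-45,0,0,0,0,0,-55,0,0,0,0,0,-58,0,0,0,0,0,-58,0,0,0,0,0,0,0,0,0],
  claw=76,
)

```text
t: 18.62
tool_pos: [0.5111, 0.1444, 0.2529]
tool_rot: [0.002, 0.735, 0.678, 0.005]
wrist_force: [-0.1, 0.2, -0.5]
gripper_width: 0.0762
```

Run:
```python
from h import *
import pickle
delta((695.5,37.5),184)
v=shot('wrist'); pickle.dump(v,open('w6.pkl','wb')); wl(v,(508,146),.07,tag='p1'); wl(v,(500,55),.07,tag='p2'); wl(v,(492,-36),.07,tag='p3')
cv2.imwrite('pics/w6.png',v['im'][60:360])
```

```text
t 18.625 tcp [511.1 144.4 252.9] tool delta mm [-91.9 191.9  70.4] xang 85.33 w 76.2 F [-0.1  0.2 -0.5]
p1 (318, 213) lid 507.8 147.7 r 32.3 area 1746.5
p2 (232, 213) lid 482.0 51.6 r 32.5 area 1383.5
p3 (145, 213) none
```

View pics/w6.png

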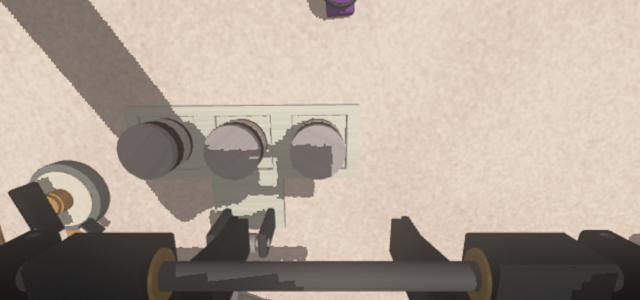

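All three lids stand in a straight, even row at (150,150), (234,150) and (318,150) in the crop, seated in the pockets. Next I turn the tool 90° to take the clamp bar.

Emit:
send_rows(
  increments=[0,0,-15,0,0,10,0,0,0,0,0,10,0,0,0,0,0,10,0,0,0,0,0,10,0,0,0,0,0,10,0,0,0,0,0,10,0,0,0,0,0,10,0,0,0,0,0,10,0,0,0,0,0,9.9,0,0,0,0,0,0],
  claw=38,
  squeeze=12,
)

```text
t: 19.92
tool_pos: [0.5072, 0.1432, 0.2609]
tool_rot: [0.001, 0.999, -0.039, -0.002]
wrist_force: [0.2, 0.3, -0.0]
gripper_width: 0.0381
```

Run:
```python
from h import *
delta((695.5,37.5),184)
```

```text
t 19.925 tcp [507.2 143.2 260.9] tool delta mm [196.1  90.7  76.5] xang -4.44 w 38.1 F [ 0.2  0.3 -0. ]
```

Emit:
send_rows(
  increments=[39.2,18.1,0,0,0,0,39.2,18.1,0,0,0,0,39.2,18.1,0,0,0,0,39.2,18.1,0,0,0,0,39.3,18.3,0,0,0,0,0,0,0,0,0,0,0,0,0,0,0,0],
)

```text
t: 20.8
tool_pos: [0.6955, 0.038, 0.2614]
tool_rot: [-0.0, 0.999, -0.039, -0.001]
wrist_force: [1.0, -0.5, 0.1]
gripper_width: 0.0379
```

Run:
```python
from h import *
import pickle
delta((695.5,37.5),184)
v=shot('wrist','w7.png'); pickle.dump(v,open('w7.pkl','wb'))
print('pred bar mid',proj(v,(.6955,.0375,.199)).round(0),'ends',proj(v,(.7,.092,.199)).round(0),proj(v,(.691,-.017,.199)).round(0))
```

```text
t 20.8 tcp [695.5  38.  261.4] tool delta mm [ 0.2  0.5 77.4] xang -4.46 w 37.9 F [ 1.  -0.5  0.1]
pred bar mid [320. 258.] ends [321. 182.] [320. 325.]
```

View pics/w7.png

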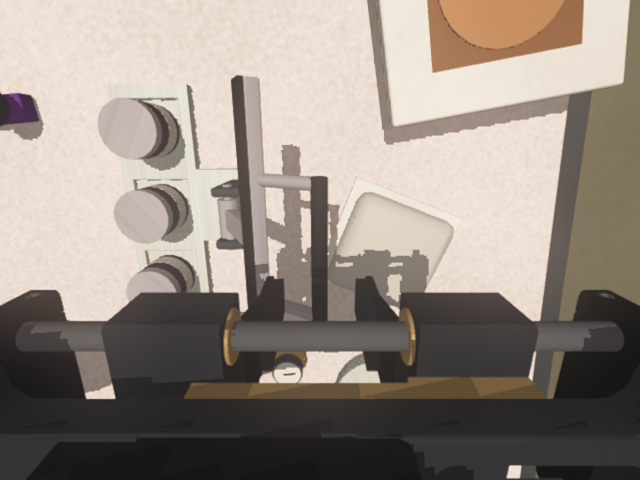

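Emit:
send_rows(
  increments=[0,0,30,0,0,0,0,0,25,0,0,0,0,0,15,0,0,0,0,0,7,0,0,0,0,0,0,0,0,0],
)

```text
t: 21.48
tool_pos: [0.6964, 0.0378, 0.186]
tool_rot: [-0.0, 0.999, -0.04, 0.0]
wrist_force: [0.5, -0.6, 0.6]
gripper_width: 0.038
```

Emit:
send_rows(
  increments=[0,0,0,0,0,0,0,0,0,0,0,0,0,0,0,0,0,0,0,0,0,0,0,0],
  claw=4,
  squeeze=12,
)

```text
t: 21.98
tool_pos: [0.6952, 0.0375, 0.1861]
tool_rot: [-0.0, 0.999, -0.04, -0.002]
wrist_force: [-4.7, 0.1, 4.6]
gripper_width: 0.0116
```

Run:
```python
from h import *
delta((695.5,37.5),184)
p,R,s=pose(); ex=R[:,0]
# arc from q0: bar in checker axes
b=lambda q:np.array([-.15*np.cos(q)+.03*np.sin(q),.15*np.sin(q)+.03*np.cos(q)])*1000
n=28; q=np.linspace(2.05,-0.02,n+1); B=np.array([b(x) for x in q]); D=np.diff(B,axis=0)
for a,d in zip(q[1:],D): print(a.round(2),d[0].round(1),(-d[1]).round(1))
```

```text
t 21.975 tcp [695.2  37.5 186.1] tool delta mm [0.3 0.  2.1] xang -4.56 w 11.6 F [-4.7  0.1  4.6]
1.98 -9.1 -6.7
1.9 -9.5 -6.1
1.83 -10.0 -5.3
1.75 -10.3 -4.6
1.68 -10.6 -3.8
1.61 -10.9 -3.0
1.53 -11.1 -2.2
1.46 -11.2 -1.4
1.38 -11.3 -0.5
1.31 -11.3 0.3
1.24 -11.3 1.1
1.16 -11.1 2.0
1.09 -11.0 2.8
1.01 -10.7 3.6
0.94 -10.4 4.4
0.87 -10.1 5.1
0.79 -9.7 5.8
0.72 -9.2 6.5
0.65 -8.7 7.2
0.57 -8.2 7.8
0.5 -7.6 8.4
0.42 -6.9 8.9
0.35 -6.2 9.4
0.28 -5.5 9.9
0.2 -4.8 10.2
0.13 -4.0 10.6
0.05 -3.2 10.8
-0.02 -2.4 11.0
```

Emit:
send_rows(
  increments=[-9.1,0,-6.7,0,0,0,-9.5,0,-6.1,0,0,0,-10,0,-5.3,0,0,0,-10.3,0,-4.6,0,0,0,-10.6,0,-3.8,0,0,0,-10.9,0,-3,0,0,0,0,0,0,0,0,0],
)

```text
t: 22.85
tool_pos: [0.6359, 0.042, 0.2166]
tool_rot: [-0.0, 0.999, -0.04, 0.001]
wrist_force: [1.8, -1.6, 5.5]
gripper_width: 0.012
```

Run:
```python
from h import *
delta((695.5-60.2,37.5+4.8),186+29.5)
```

```text
t 22.85 tcp [635.9  42.  216.6] tool delta mm [-0.6 -0.2  1.1] xang -4.56 w 12.0 F [ 1.8 -1.6  5.5]
```

Tracks well with small forces; continuing.

Emit:
send_rows(
  increments=[-11.1,0,-2.2,0,0,0,-11.2,0,-1.4,0,0,0,-11.3,0,-0.5,0,0,0,-11.3,0,0.3,0,0,0,-11.3,0,1.1,0,0,0,-11.1,0,2,0,0,0,-11,0,2.8,0,0,0,-10.7,0,3.6,0,0,0,-10.4,0,4.4,0,0,0,-10.1,0,5.1,0,0,0,-9.7,0,5.8,0,0,0,0,0,0,0,0,0],
)

```text
t: 24.35
tool_pos: [0.5158, 0.052, 0.1935]
tool_rot: [-0.0, 0.999, -0.04, -0.001]
wrist_force: [-1.4, -2.7, -0.1]
gripper_width: 0.0117
```

Emit:
send_rows(
  increments=[-9.2,0,6.5,0,0,0,-8.7,0,7.2,0,0,0,-8.2,0,7.8,0,0,0,-7.6,0,8.4,0,0,0,-6.9,0,8.9,0,0,0,-6.2,0,9.4,0,0,0,0,0,0,0,0,0],
)

```text
t: 25.22
tool_pos: [0.4699, 0.0559, 0.1452]
tool_rot: [-0.0, 0.999, -0.04, -0.001]
wrist_force: [-1.2, -0.0, -1.4]
gripper_width: 0.011
```

Run:
```python
from h import *
p,R,s=pose(); h=np.array([600.2,44.3]); d=p[:2]*1000-h; print('x rel hinge',d@np.array([.9968,-.08]),'z',p[2]*1000+18-80,'F',np.round(s['wrist_force'],1),'w',s['gripper_width'])
b=lambda q:np.array([-.15*np.cos(q)+.03*np.sin(q),.15*np.sin(q)+.03*np.cos(q)])*1000
print(b(.35))
```

```text
x rel hinge -130.8546413144696 z 83.21153040696674 F [-1.2 -0.  -1.4] w 0.011036819903433696
[-130.6189727   79.6158525]
```

Emit:
send_rows(
  increments=[-5.5,0,9.9,0,0,0,-4.8,0,10.2,0,0,0,-4,0,10.6,0,0,0,-3.2,0,10.8,0,0,0,-2,0,8,0,0,0,0,0,0,0,0,0,0,0,0,0,0,0],
)

```text
t: 26.1
tool_pos: [0.4509, 0.0573, 0.0965]
tool_rot: [-0.0, 0.999, -0.04, -0.001]
wrist_force: [-3.8, 3.5, -0.6]
gripper_width: 0.0116
```

Emit:
send_rows(
  increments=[0,0,0,0,0,0,0,0,0,0,0,0,0,0,-40,0,0,0,0,0,-45,0,0,0,0,0,-40,0,0,0],
  claw=38,
)

```text
t: 26.72
tool_pos: [0.4529, 0.0564, 0.2242]
tool_rot: [-0.0, 0.999, -0.04, 0.002]
wrist_force: [1.1, 1.5, -0.2]
gripper_width: 0.0374
```

Emit:
send_rows(
  increments=[15.1,39.8,0,0,0,0,15.1,39.8,0,0,0,0,15.1,39.8,0,0,0,0,15.1,39.8,0,0,0,0,15.1,39.8,0,0,0,0,15.1,39.8,0,0,0,0,15.1,39.8,0,0,0,0,15.1,39.8,0,0,0,0,0,0,0,0,0,0,0,0,0,0,0,0],
)

```text
t: 27.98
tool_pos: [0.5466, -0.2699, 0.2218]
tool_rot: [0.0, 0.999, -0.04, 0.0]
wrist_force: [-0.1, 0.3, 0.1]
gripper_width: 0.0379
```

Run:
```python
from h import *
import pickle
delta((546,-180),50)
v=shot('wrist','w8.png'); pickle.dump(v,open('w8.pkl','wb')); u=proj(v,(.546,-.18,.05)); print(u)
x0,y0=int(max(0,min(320,u[0]-160))),int(max(0,u[1]-120)); c=v['im'][y0:y0+240,x0:x0+320]; print(x0,y0)
a=cv2.resize(c,None,fx=2.5,fy=2.5,interpolation=cv2.INTER_CUBIC); cv2.imwrite('pics/w8c.png',a)
t=shot('top','t8.png'); pickle.dump(t,open('t8.pkl','wb'))
s=shot('side','s8.png')
```

```text
t 27.975 tcp [ 546.6 -269.9  221.8] tool delta mm [ -7.9 -89.6 171.8] xang -4.57 w 37.9 F [-0.1  0.3  0.1]
[311.61980203 130.84338764]
151 10
```

View pics/w8c.png

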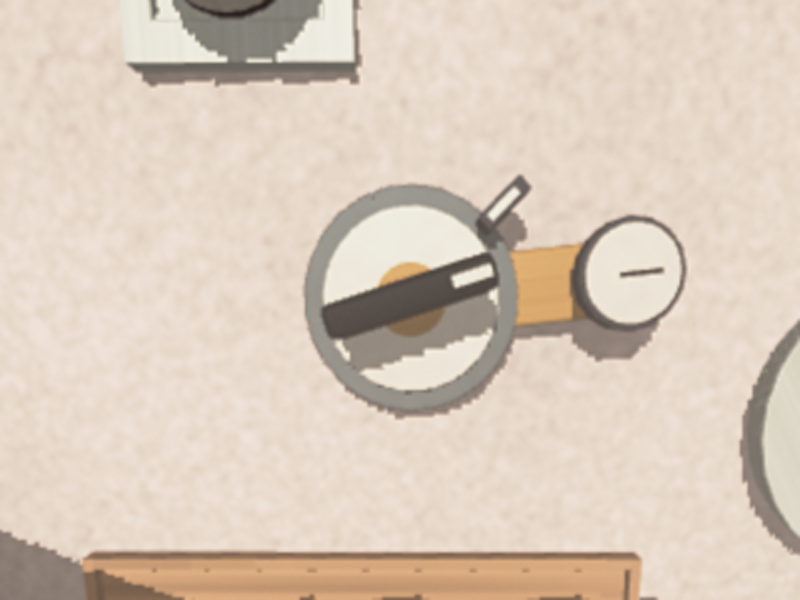

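Run:
```python
from h import *
import pickle
v=pickle.load(open('w8.pkl','rb'))
C=lambda a,z: ray(v,(a[0]/2.5+151-.3,a[1]/2.5+10-.3),z)[:2]*1000
L,Rr=C((328,320),.078),C((493,267),.078); m=(L+Rr)/2; print('handle',L,Rr,m,np.linalg.norm(Rr-L))
b=C((411,296),.022); print('base',b)
A=lambda d:np.degrees(np.arctan2(d[1],d[0]))
i1,i2=C((484,230),.045),C((524,181),.045); g=C((633,270),.051)
print('idx pts',i1,i2,'dist',np.linalg.norm(i1-m),np.linalg.norm(i2-m),'gauge dist',np.linalg.norm(g-m))
print('ang handle',A(Rr-L),'index',A(i2-i1),A((i1+i2)/2-m),'shut(gauge)',A(g-m), A(g-b))
# handle line from top edge points
t1,t2=C((325,305),.078),C((489,253),.078); print('edge ang',A(t2-t1))
print('gauge needle',A(C((664,269),.051)-C((621,273),.051)))
arm=C((545,265),.02); print('arm',[A(C(p,.02)-b) for p in [(545,285)]])
```

```text
handle [ 519.86274726 -184.37242138] [ 578.93931045 -171.50084192] [ 549.40102885 -177.93663165] 60.46253282894833
base [ 549.30604484 -176.84790771]
idx pts [ 579.1371206  -156.16273099] [ 595.04660056 -140.39064622] dist 36.855635967071926 59.10346215076891 gauge dist 84.65776040637927
ang handle 12.291487170872424 index 44.75152379680987 38.200171934500965 shut(gauge) 1.799898639163063 1.0619726237027338
edge ang 12.00603128790904
gauge needle 0.42263905763112286
arm [np.float64(-0.09249756216228758)]
```

View pics/s8.png

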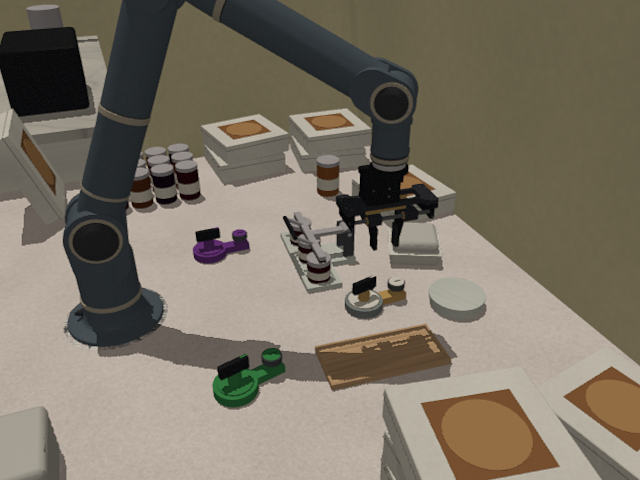

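Run:
```python
from h import *
import pickle
v=pickle.load(open('w8.pkl','rb')); g=cv2.cvtColor(v['im'],cv2.COLOR_BGR2GRAY)
x0,x1,y0,y1=336,366,74,112
print(g[78:108,338:366])
a=cv2.resize(v['im'][74:134,300:380],(800,600),interpolation=cv2.INTER_CUBIC); cv2.imwrite('pics/w8z.png',a)
```

```text
[[217 216 214 216 217 218 219 218 219 218 217 214 211 209 210 210 212 214
  215 217 218 219 217 216 216 217 217 216]
 [218 217 216 217 218 218 219 218 219 218 217 215 212 211 212 214 217 218
  219 216 203 202 210 217 216 216 217 216]
 [220 220 219 220 220 220 219 218 218 218 217 216 215 214 216 218 220 222
  217 189 141 141 182 216 217 217 217 217]
 [222 223 221 221 221 221 220 217 217 217 218 217 217 217 218 220 222 220
  191 135 105 107 145 203 219 218 217 217]
 [222 223 223 223 222 221 219 218 216 217 218 219 219 219 218 220 218 192
  137 104 102 102 113 157 208 219 218 216]
 [222 223 223 222 221 220 219 217 217 218 219 220 220 218 218 214 189 136
  106 102 103 102 103 120 167 209 219 216]
 [220 222 221 220 219 218 218 218 218 219 220 220 221 220 213 185 134 116
  135 128 106 103 102 102 123 177 217 215]
 [220 220 219 218 217 217 217 219 218 219 220 221 222 216 185 131 114 156
  203 190 134 104 101 100 119 174 218 216]
 [218 217 217 216 215 216 217 219 219 219 220 221 219 188 131 116 156 214
  237 232 186 117  99 105 147 204 219 217]
 [216 215 215 215 216 217 218 220 220 219 220 2
[... 1710 characters left out ...]
228 197 159 137  98  85  79  77  80  87  94 100 114 130 131 130 128 129
  129 130 131 130 131 163 212 214 215 216]
 [234 229 196 148  99  92  85  81  86  94  97  97 106 125 131 130 129 129
  130 131 130 129 129 161 211 213 214 214]
 [234 235 230 186 109  95  93  91  95  98  98  97  98 109 124 129 129 130
  131 131 129 126 129 161 210 211 212 213]
 [234 235 235 224 156 114  96  96  98  97  98  97  98 101 112 127 129 130
  131 131 132 130 142 180 210 212 212 214]
 [233 234 235 234 217 157 102  95  97  97  97 105 117 115 116 123 128 129
  130 143 166 168 181 209 212 213 215 216]
 [234 234 234 235 232 200 133 110  97  96  98 116 146 145 135 122 127 128
  130 165 212 214 213 214 214 215 214 216]]
```

View pics/w8z.png

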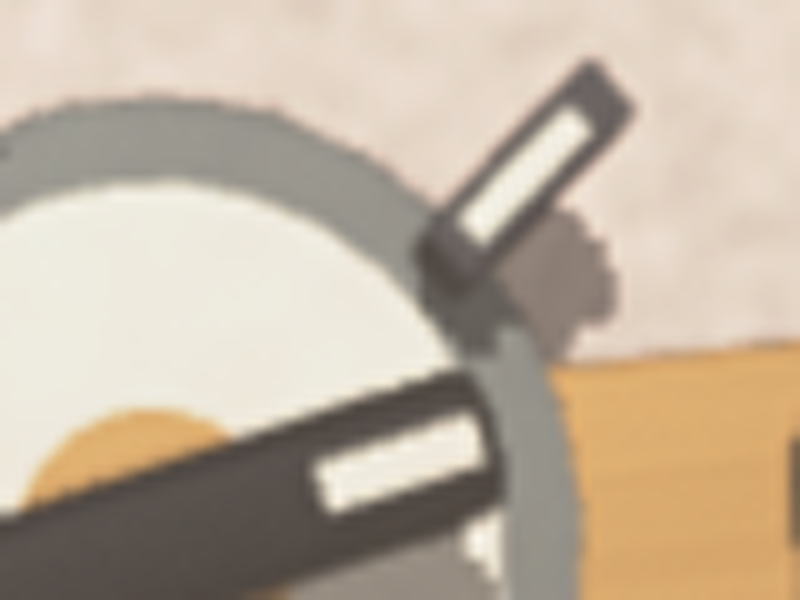

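Run:
```python
from h import *
import pickle
v=pickle.load(open('w8.pkl','rb')); g=cv2.cvtColor(v['im'],cv2.COLOR_BGR2GRAY).astype(float)
A=lambda d:np.degrees(np.arctan2(d[1],d[0]))
def line(poly,z,thr):
    k=np.zeros(g.shape,np.uint8); cv2.fillPoly(k,[np.array(poly)],1); ys,xs=np.nonzero(k*(g>thr)); w=g[ys,xs]-thr
    P=np.array([ray(v,(x,y),z)[:2]*1000 for x,y in zip(xs,ys)]); c=(P*w[:,None]).sum(0)/w.sum(); e,V=np.linalg.eigh(((P-c)*w[:,None]).T@(P-c)); d=V[:,1]; d=d if d[0]>0 else -d; print(c.round(1),A(d).round(2),len(xs)); return c,d
z=lambda L:[(300+round(a/10),74+round(b/10)) for a,b in L]
ci,di=line(z([(450,220),(575,90),(610,125),(490,260)]),.045,150)
ch,dh=line(z([(305,460),(470,400),(495,460),(330,525)]),.078,150)
# axis: intersection of the two lines
M=np.array([di,-dh]).T; s=np.linalg.solve(M,ch-ci); X=ci+s[0]*di; print('axis',X,'dist idx',np.linalg.norm(ci-X),'dist stripe',np.linalg.norm(ch-X))
```

```text
[ 586.9 -147.4] 39.0 60
[ 571.6 -173.6] 12.57 88
axis [ 548.06104292 -178.87222468] dist idx 49.955213704854394 dist stripe 24.07320477242439
```

Emit:
send_rows(
  increments=[-2.6,-30.2,0,0,0,0,-2.6,-30.2,0,0,0,0,-2.6,-30.2,0,0,0,0,0,0,0,0,0,10.4,0,0,0,0,0,10.4,0,0,0,0,0,10.4,0,0,0,0,0,10.4,0,0,0,0,0,10.4,0,0,0,0,0,10.4,0,0,0,0,0,10.4,0,0,0,0,0,0],
  claw=34,
  squeeze=20,
)

```text
t: 29.5
tool_pos: [0.5459, -0.178, 0.2217]
tool_rot: [-0.0, 0.782, -0.624, -0.0]
wrist_force: [-0.0, 0.2, -0.5]
gripper_width: 0.0339
```

Run:
```python
from h import *
delta((546.5,-179),48)
```

```text
t 29.5 tcp [ 545.9 -178.   221.7] tool delta mm [  1.2  -0.3 173.7] xang -77.14 w 33.9 F [-0.   0.2 -0.5]
```

Emit:
send_rows(
  increments=[1,-0.5,45,0,0,0,0,0,50,0,0,0,0,0,45,0,0,0,0,0,24,0,0,0,0,0,9,0,0,0,0,0,0,0,0,0],
)

```text
t: 30.25
tool_pos: [0.5467, -0.1798, 0.0488]
tool_rot: [-0.0, 0.781, -0.624, -0.0]
wrist_force: [0.3, -0.2, 0.3]
gripper_width: 0.0342
```

Emit:
send_rows(
  increments=[0,0,0,0,0,0,0,0,0,0,0,0,0,0,0,0,0,0,0,0,0,0,0,0],
  claw=4,
  squeeze=20,
)

```text
t: 30.75
tool_pos: [0.5472, -0.1808, 0.0494]
tool_rot: [-0.0, 0.781, -0.625, 0.001]
wrist_force: [0.2, -2.2, 2.4]
gripper_width: 0.0128
```

Run:
```python
from h import *
delta((546.5,-179),48); print(pose()[2]['torque'],pose()[2]['q'])
```

```text
t 30.75 tcp [ 547.2 -180.8   49.4] tool delta mm [-1.9  0.3  1.4] xang -77.38 w 12.8 F [ 0.2 -2.2  2.4]
[-0.42145673  0.05373784  0.05443243] [-0.16610101  0.57064274  0.55517281  1.94947752 -0.43561768  0.73898522
 -0.70485273]
```

Emit:
send_rows(
  increments=[0,0,0,0,0,-6.6,0,0,0,0,0,-6.6,0,0,0,0,0,-6.6,0,0,0,0,0,-6.6,0,0,0,0,0,0,0,0,0,0,0,0],
)

```text
t: 31.5
tool_pos: [0.5477, -0.1818, 0.0494]
tool_rot: [0.001, 0.902, -0.432, 0.002]
wrist_force: [2.8, -5.1, 1.6]
gripper_width: 0.0127
```

Run:
```python
from h import *
delta((547.2,-180.8),49); print(pose()[2]['torque'])
```

```text
t 31.5 tcp [ 547.7 -181.8   49.4] tool delta mm [-1.1 -0.2  0.4] xang -51.13 w 12.7 F [ 2.8 -5.1  1.6]
[-1.03234807 -0.32471371  0.06959673]
```

Emit:
send_rows(
  increments=[0,0,0,0,0,0,0,0,0,0,0,0,0,0,0,0,0,0,0,0,0,0,0,0],
  claw=34,
)

```text
t: 32.0
tool_pos: [0.5421, -0.1744, 0.0484]
tool_rot: [-0.002, 0.903, -0.43, -0.007]
wrist_force: [-10.8, 8.1, 16.0]
gripper_width: 0.0332
```

Emit:
send_rows(
  increments=[0,0,-20,0,0,0,0,0,-35,0,0,0,0,40,-30,0,0,0,0,40,-30,0,0,0,0,0,0,0,0,0],
)

```text
t: 32.62
tool_pos: [0.4826, -0.2324, 0.1655]
tool_rot: [-0.001, 0.901, -0.433, 0.001]
wrist_force: [-0.5, -0.9, -0.9]
gripper_width: 0.0337
```

Run:
```python
from h import *
import pickle
delta((547,-180.5),49)
v=shot('wrist','w9.png'); pickle.dump(v,open('w9.pkl','wb')); u=proj(v,(.549,-.179,.05)); print(u)
x0,y0=int(u[0]-70),int(u[1]-55); print(x0,y0)
cv2.imwrite('pics/w9c.png',cv2.resize(v['im'][y0:y0+110,x0:x0+140],(700,550),interpolation=cv2.INTER_CUBIC))
```

```text
t 32.625 tcp [ 482.6 -232.4  165.5] tool delta mm [ -0.4 -82.5 116.7] xang -51.29 w 33.7 F [-0.5 -0.9 -0.9]
[320.67675269 133.82930974]
250 78
```

View pics/w9c.png

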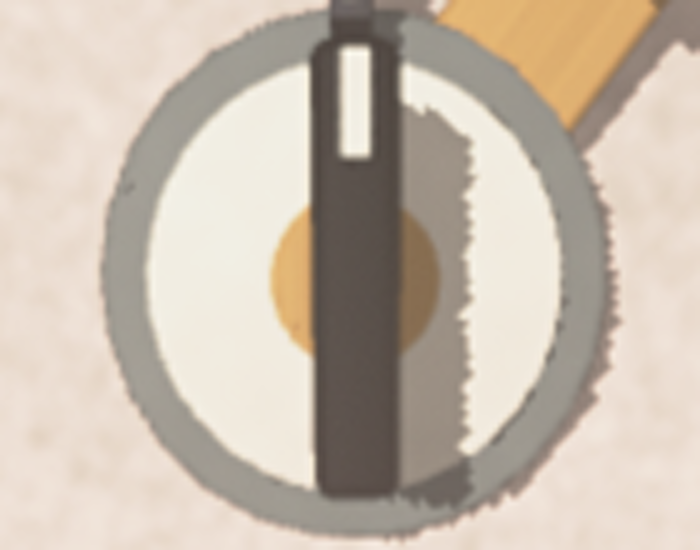

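The white line of the handle (355,100) points straight at the index block (352,15), so they line up. I hold three more seconds with the gripper away.

Emit:
send_rows(
  increments=[0,-27.5,0,0,0,0,0,-27.5,0,0,0,0,0,-27.5,0,0,0,0,0,0,0,0,0,0,0,0,0,0,0,0,0,0,0,0,0,0,0,0,0,0,0,0,0,0,0,0,0,0,0,0,0,0,0,0,0,0,0,0,0,0,0,0,0,0,0,0,0,0,0,0,0,0],
)

```text
t: 34.17
tool_pos: [0.5484, -0.1784, 0.1636]
tool_rot: [-0.0, 0.903, -0.43, -0.0]
wrist_force: [0.8, -0.9, -0.8]
gripper_width: 0.0341
```

Emit:
send_rows(
  increments=[0,0,0,0,0,0,0,0,0,0,0,0,0,0,0,0,0,0,0,0,0,0,0,0,0,0,0,0,0,0,0,0,0,0,0,0,0,0,0,0,0,0,0,0,0,0,0,0,0,0,0,0,0,0,0,0,0,0,0,0,0,0,0,0,0,0,0,0,0,0,0,0],
)

```text
t: 35.67
tool_pos: [0.5484, -0.1783, 0.1636]
tool_rot: [-0.0, 0.903, -0.43, -0.0]
wrist_force: [0.7, 0.3, 0.5]
gripper_width: 0.0343
```

Run:
```python
from h import *
delta((547,-180.5),49)
```

```text
t 35.675 tcp [ 548.4 -178.3  163.6] tool delta mm [  0.8   2.5 114.6] xang -50.96 w 34.3 F [0.7 0.3 0.5]
```

Emit:
send_rows(
  increments=[0.8,2.5,45,0,0,0,0,0,40,0,0,0,0,0,21,0,0,0,0,0,8,0,0,0,0,0,0,0,0,0],
)

```text
t: 36.3
tool_pos: [0.5471, -0.1806, 0.0496]
tool_rot: [0.0, 0.903, -0.43, -0.0]
wrist_force: [0.1, 0.6, 0.2]
gripper_width: 0.034
```

Emit:
send_rows(
  increments=[0,0,0,0,0,0,0,0,0,0,0,0,0,0,0,0,0,0,0,0,0,0,0,0],
  claw=4,
)

```text
t: 36.8
tool_pos: [0.5481, -0.1814, 0.0503]
tool_rot: [0.0, 0.903, -0.43, 0.002]
wrist_force: [1.9, -1.6, 0.7]
gripper_width: 0.0128
```

Emit:
send_rows(
  increments=[0,0,0,0,0,6.5,0,0,0,0,0,6.5,0,0,0,0,0,6.5,0,0,0,0,0,6.5,0,0,0,0,0,6.5,0,0,0,0,0,0],
)

```text
t: 37.55
tool_pos: [0.5477, -0.1805, 0.0503]
tool_rot: [-0.0, 0.746, -0.666, 0.0]
wrist_force: [-0.2, 0.2, 5.8]
gripper_width: 0.0131
```

Run:
```python
from h import *
delta((547,-180.5),49); print(pose()[2]['torque'])
```

```text
t 37.55 tcp [ 547.7 -180.5   50.3] tool delta mm [-0.1  0.7  1.3] xang -83.44 w 13.1 F [-0.2  0.2  5.8]
[-0.14273315  0.0709016  -0.09655407]
```

Emit:
send_rows(
  increments=[0,0,0,0,0,3,0,0,0,0,0,2,0,0,0,0,0,2,0,0,0,0,0,0],
)

```text
t: 38.05
tool_pos: [0.5477, -0.1804, 0.0503]
tool_rot: [0.0, -0.705, 0.709, -0.0]
wrist_force: [0.7, 0.7, 4.7]
gripper_width: 0.0129
```

Run:
```python
from h import *
delta((547,-180.5),49); print(pose()[2]['torque'])
```

```text
t 38.05 tcp [ 547.7 -180.4   50.3] tool delta mm [0.1 0.7 1.3] xang -90.26 w 12.9 F [0.7 0.7 4.7]
[-0.0219978   0.10310168  0.45898614]
```

Emit:
send_rows(
  increments=[0,0,0,0,0,0,0,0,0,0,0,0,0,0,0,0,0,0],
  claw=38,
)

```text
t: 38.42
tool_pos: [0.5465, -0.1804, 0.0492]
tool_rot: [-0.0, -0.704, 0.71, 0.001]
wrist_force: [-1.5, 0.8, -0.4]
gripper_width: 0.0336
```

Emit:
send_rows(
  increments=[0,0,-25,0,0,0,0,0,-40,0,0,0,0,40,-50,0,0,0,0,40,-40,0,0,0,0,0,0,0,0,0],
)

```text
t: 39.05
tool_pos: [0.467, -0.181, 0.2059]
tool_rot: [0.003, -0.703, 0.711, -0.001]
wrist_force: [0.8, -0.5, 0.1]
gripper_width: 0.0381
```

Run:
```python
from h import *
import pickle
v=shot('wrist','w10.png'); pickle.dump(v,open('w10.pkl','wb')); u=proj(v,(.549,-.179,.05))
x0,y0=int(u[0]-110),max(0,int(u[1]-110)); print(x0,y0)
cv2.imwrite('pics/w10c.png',cv2.resize(v['im'][y0:y0+180,x0:x0+220],None,fx=3,fy=3,interpolation=cv2.INTER_CUBIC))
delta((451,57.5),96.5)
```

```text
208 27
t 39.1 tcp [ 467.9 -179.9  204.5] tool delta mm [-237.1   19.3  108.3] xang -90.5 w 38.1 F [ 0.7 -0.2 -0.7]
```

View pics/w10c.png

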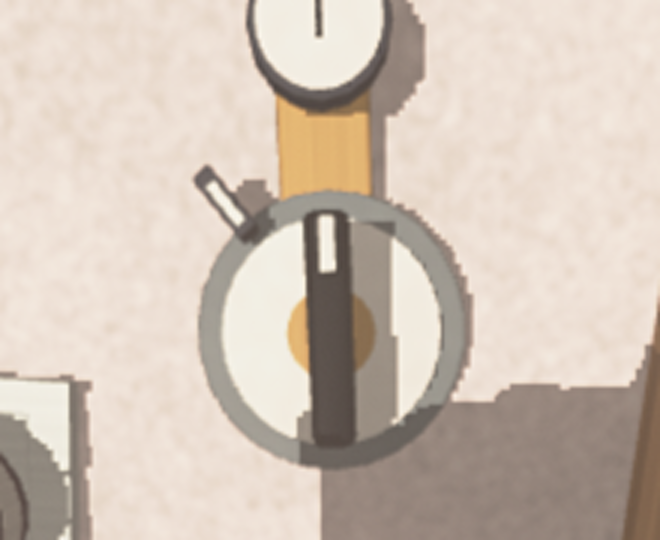

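The handle, with its white end at (325,215), is parallel to the gauge arm and points at the gauge, so the valve is shut. Next is the clamp.

Emit:
send_rows(
  increments=[0,0,0,0,0,-10.7,0,0,0,0,0,-10.7,0,0,0,0,0,-10.7,0,0,0,0,0,-10.7,0,0,0,0,0,-10.7,0,0,0,0,0,-10.7,0,0,0,0,0,-10.7,0,0,0,0,0,-10.7,0,0,0,0,0,0],
  claw=38,
  squeeze=14,
)

```text
t: 40.22
tool_pos: [0.4682, -0.1794, 0.2019]
tool_rot: [-0.0, 0.999, -0.043, -0.001]
wrist_force: [-0.5, -0.7, -0.2]
gripper_width: 0.0381
```

Emit:
send_rows(
  increments=[-6,-39.3,0,0,0,0,-6,-39.3,0,0,0,0,-6,-39.3,0,0,0,0,-6,-39.3,0,0,0,0,-6,-39.3,0,0,0,0,-6,-39.3,0,0,0,0,0,0,0,0,0,0,0,0,0,0,0,0],
)

```text
t: 41.22
tool_pos: [0.4521, 0.0578, 0.2028]
tool_rot: [0.0, 0.999, -0.043, -0.001]
wrist_force: [0.1, -0.5, -0.0]
gripper_width: 0.0382
```

Run:
```python
from h import *
delta((451,57),96.5)
v=shot('wrist','w11.png')
```

```text
t 41.225 tcp [452.1  57.8 202.8] tool delta mm [ -0.9   0.8 106.3] xang -4.97 w 38.2 F [ 0.1 -0.5 -0. ]
```

Emit:
send_rows(
  increments=[-0.9,0.8,40,0,0,0,0,0,40,0,0,0,0,0,19,0,0,0,0,0,7,0,0,0,0,0,0,0,0,0],
)

```text
t: 41.9
tool_pos: [0.4514, 0.0567, 0.0975]
tool_rot: [0.0, 0.999, -0.043, -0.0]
wrist_force: [0.2, -0.5, 0.7]
gripper_width: 0.0378
```

Emit:
send_rows(
  increments=[0,0,0,0,0,0,0,0,0,0,0,0,0,0,0,0,0,0,0,0,0,0,0,0],
  claw=4,
)

```text
t: 42.4
tool_pos: [0.4502, 0.0576, 0.0977]
tool_rot: [-0.0, 0.999, -0.042, -0.001]
wrist_force: [-3.4, 0.4, 6.0]
gripper_width: 0.0115
```

Emit:
send_rows(
  increments=[2,0,-8,0,0,0,3.2,0,-10.8,0,0,0,4,0,-10.6,0,0,0,4.8,0,-10.2,0,0,0,5.5,0,-9.9,0,0,0,6.2,0,-9.4,0,0,0,6.9,0,-8.9,0,0,0,0,0,0,0,0,0],
)

```text
t: 43.4
tool_pos: [0.4808, 0.0552, 0.1661]
tool_rot: [-0.001, 0.999, -0.042, -0.003]
wrist_force: [-10.8, 2.8, 5.6]
gripper_width: 0.0112
```

```bash
cat >> h.py <<'E'
def bar():
    p,R,s=pose(); d=p[:2]*1000-np.array([600.2,44.3]); x=d@np.array([.9968,-.08]); z=p[2]*1000+13-80
    b=lambda q:np.array([-150*np.cos(q)+30*np.sin(q),150*np.sin(q)+30*np.cos(q)])
    q=np.arctan2(z,-x)-np.arctan2(30,150); print('bar rel',x.round(1),z.round(1),'r',np.hypot(x,z).round(1),'q',q.round(3),'F',np.round(s['wrist_force'],1),'w',round(s['gripper_width']*1000,1))
E
python3 -c "
from h import *
bar()"
```

```text
bar rel -119.9 99.1 r 155.5 q 0.493 F [-10.8   2.8   5.6] w 11.2
```

Emit:
send_rows(
  increments=[6.8,0,-9,0,0,0,8,0,-7.9,0,0,0,8.7,0,-7.2,0,0,0,9.2,0,-6.5,0,0,0,9.7,0,-5.8,0,0,0,10.1,0,-5.1,0,0,0,10.4,0,-4.4,0,0,0,10.7,0,-3.6,0,0,0,11,0,-2.8,0,0,0,11.1,0,-2,0,0,0,11.3,0,-1.1,0,0,0,0,0,0,0,0,0],
)

```text
t: 44.9
tool_pos: [0.5921, 0.0466, 0.2211]
tool_rot: [-0.001, 0.999, -0.042, 0.001]
wrist_force: [-1.6, 5.4, 4.9]
gripper_width: 0.0116
```

```bash
python3 -c "
from h import *
bar()"
```

```text
bar rel -8.2 154.1 r 154.3 q 1.32 F [-1.6  5.4  4.9] w 11.6
```

Emit:
send_rows(
  increments=[11.3,0,0.4,0,0,0,11.2,0,1.4,0,0,0,11.1,0,2.2,0,0,0,10.9,0,3,0,0,0,10.6,0,3.8,0,0,0,10.3,0,4.6,0,0,0,10,0,5.3,0,0,0,9.5,0,6.1,0,0,0,7,0,5,0,0,0,0,0,0,0,0,0],
)

```text
t: 46.15
tool_pos: [0.6864, 0.0396, 0.1904]
tool_rot: [-0.001, 0.999, -0.042, 0.005]
wrist_force: [4.6, 6.4, 4.3]
gripper_width: 0.0113
```

```bash
python3 -c "
from h import *
bar()"
```

```text
bar rel 86.3 123.4 r 150.6 q 1.984 F [4.6 6.4 4.3] w 11.3
```

Emit:
send_rows(
  increments=[0,0,0,0,0,0,0,0,0,0,0,0,0,0,0,0,0,0,0,0,-40,0,0,0,0,0,-40,0,0,0],
  claw=38,
)

```text
t: 46.78
tool_pos: [0.6809, 0.0366, 0.2687]
tool_rot: [0.001, 0.999, -0.043, -0.001]
wrist_force: [0.0, 0.1, 0.3]
gripper_width: 0.0376
```

Emit:
send_rows(
  increments=[-20,0,0,0,0,-10,0,0,0,0,0,-10,0,0,0,0,0,-10,0,0,0,0,0,-10,0,0,0,0,0,-10,0,0,0,0,0,-10,0,0,0,0,0,-10,0,0,0,0,0,-10,0,0,0,0,0,-10,0,0,0,0,0,0],
)

```text
t: 48.02
tool_pos: [0.6613, 0.0383, 0.2683]
tool_rot: [-0.0, 0.738, 0.675, -0.001]
wrist_force: [0.1, 0.5, 0.1]
gripper_width: 0.0375
```

Run:
```python
from h import *
delta((508.3,144),31.6)
```

```text
t 48.025 tcp [661.3  38.3 268.3] tool delta mm [  92.  -161.4  236.8] xang 84.96 w 37.5 F [0.1 0.5 0.1]
```

Emit:
send_rows(
  increments=[0,-38,0,0,0,0,0,-38,0,0,0,0,0,-38,0,0,0,0,0,-37,18,0,0,0,0,0,0,0,0,0,0,0,0,0,0,0],
  claw=76,
  squeeze=25,
)

```text
t: 48.78
tool_pos: [0.5122, 0.0519, 0.2513]
tool_rot: [0.0, 0.737, 0.676, 0.001]
wrist_force: [0.6, 0.1, 0.9]
gripper_width: 0.0756
```

Run:
```python
from h import *
import pickle
delta((492.5,-39),32)
v=shot('wrist','w12.png'); pickle.dump(v,open('w12.pkl','wb')); s=shot('side','s12.png'); pickle.dump(s,open('s12.pkl','wb'))
a=v['im'][100:330,120:520]; b=s['im'][150:400,220:490]
a=cv2.resize(a,(800,460)); b=cv2.resize(b,None,fx=.9,fy=.56) if 0 else b
m=np.zeros((600,800,3),np.uint8); m[:345,:600]=cv2.resize(v['im'][100:330,120:520],(600,345)); m[350:600,:270]=b
cv2.imwrite('pics/m12.png',m)
```

```text
t 48.775 tcp [512.2  51.9 251.3] tool delta mm [-92.3 -12.  219.3] xang 85.01 w 75.6 F [0.6 0.1 0.9]
```

View pics/m12.png

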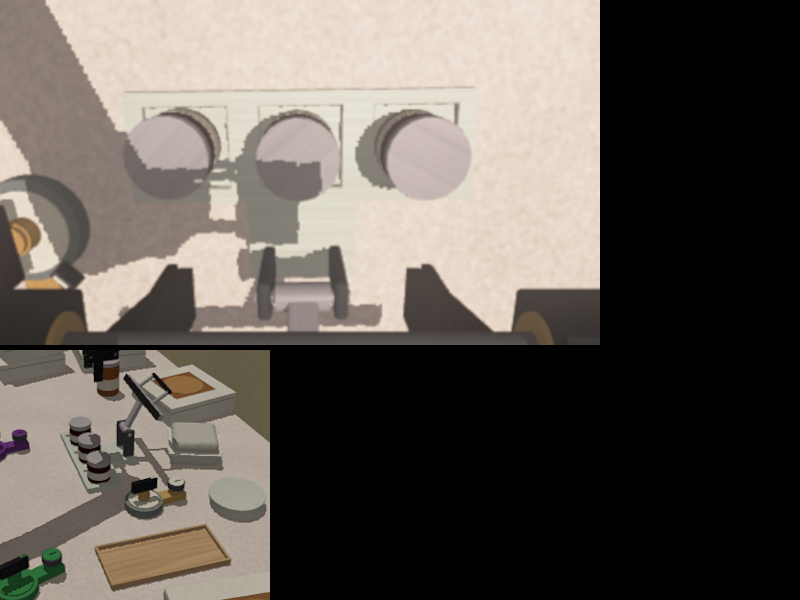

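Clamp is back and the jars are still in their pockets (lids at (169,155), (299,155) and (428,155) in the crop). I now pick up the jar in pocket 3.

Emit:
send_rows(
  increments=[-46.1,-6,30,0,0,0,-46.2,-6,30,0,0,0,0,0,50,0,0,0,0,0,50,0,0,0,0,0,35,0,0,0,0,0,17,0,0,0,0,0,7,0,0,0,0,0,0,0,0,0],
)

```text
t: 49.88
tool_pos: [0.4923, -0.0389, 0.0318]
tool_rot: [0.0, 0.737, 0.676, 0.0]
wrist_force: [-0.7, 0.4, -0.1]
gripper_width: 0.076
```

Emit:
send_rows(
  increments=[0,0,0,0,0,0,0,0,0,0,0,0,0,0,0,0,0,0,0,0,0,0,0,0,0,0,0,0,0,0],
  claw=45,
)

```text
t: 50.5
tool_pos: [0.4922, -0.039, 0.0326]
tool_rot: [0.001, 0.737, 0.676, 0.0]
wrist_force: [-1.1, -1.0, 6.1]
gripper_width: 0.0594
```

Emit:
send_rows(
  increments=[0,0,-20,0,0,0,0,0,-45,0,0,0,0,0,-55,0,0,0,0,0,0,0,0,0],
)

```text
t: 51.0
tool_pos: [0.4944, -0.0385, 0.1555]
tool_rot: [0.003, 0.736, 0.676, 0.003]
wrist_force: [0.2, -0.4, -2.7]
gripper_width: 0.0595
```

Run:
```python
from h import *
delta((430.8,-343.6),29.5)
```

```text
t 51.0 tcp [494.4 -38.5 155.5] tool delta mm [-309.5  -38.6  125.3] xang 85.14 w 59.5 F [ 0.2 -0.4 -2.7]
```

Emit:
send_rows(
  increments=[-44.2,-5.5,0,0,0,0,-44.2,-5.5,0,0,0,0,-44.2,-5.5,0,0,0,0,-44.2,-5.5,0,0,0,0,-44.2,-5.5,0,0,0,0,-44.2,-5.5,0,0,0,0,-44.2,-5.5,0,0,0,0,0,0,30,0,0,0,0,0,0,0,0,0],
)

```text
t: 52.12
tool_pos: [0.4244, -0.3419, 0.1184]
tool_rot: [-0.004, 0.737, 0.676, -0.001]
wrist_force: [-0.4, 1.0, -1.5]
gripper_width: 0.0594
```

Run:
```python
from h import *
import pickle
delta((430.8,-343.6),29.5)
v=shot('wrist','w13.png'); pickle.dump(v,open('w13.pkl','wb'))
for n,a in dict(c1=(130,60),c2=(130,-60),c3=(-130,-60),c4=(-130,60)).items():
    X=np.array([510.5,-350])+a[0]*np.array([.9968,-.08])+a[1]*np.array([.08,.9968]); print(n,X.round(0),proj(v,[X[0]/1000,X[1]/1000,.014]).round(0))
```

```text
t 52.125 tcp [ 424.4 -341.9  118.4] tool delta mm [-1.5  7.1 88.9] xang 85.09 w 59.4 F [-0.4  1.  -1.5]
c1 [ 645. -301.] [376. 442.]
c2 [ 635. -420.] [259. 443.]
c3 [ 376. -399.] [241. 189.]
c4 [ 386. -280.] [390. 188.]
```

View pics/w13.png

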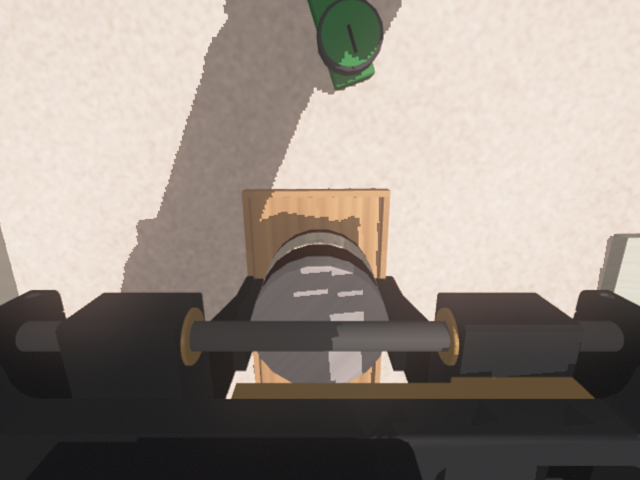

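The tray's near corners are at (243,190) and (390,190), as predicted, so I lower here.

Emit:
send_rows(
  increments=[-1.5,6,20,0,0,0,0,0,30,0,0,0,0,0,20,0,0,0,0,0,8,0,0,0,0,0,4,0,0,0,0,0,2,0,0,0,0,0,0,0,0,0],
)

```text
t: 53.05
tool_pos: [0.4332, -0.3459, 0.0383]
tool_rot: [0.001, 0.736, 0.676, 0.0]
wrist_force: [-0.2, 0.2, -2.0]
gripper_width: 0.0595
```

Run:
```python
from h import *
delta((430.8,-343.6),29.5)
```

```text
t 53.05 tcp [ 433.2 -345.9   38.3] tool delta mm [ 2.1 -2.6  8.8] xang 85.13 w 59.5 F [-0.2  0.2 -2. ]
```

Emit:
send_rows(
  increments=[0,0,4,0,0,0,0,0,3,0,0,0,0,0,2,0,0,0,0,0,0.7,0,0,0,0,0,0,0,0,0],
)

```text
t: 53.68
tool_pos: [0.4328, -0.3456, 0.0296]
tool_rot: [-0.0, 0.737, 0.676, 0.0]
wrist_force: [-3.3, 2.9, 12.4]
gripper_width: 0.0593
```

Emit:
send_rows(
  increments=[0,0,0,0,0,0,0,0,0,0,0,0,0,0,-35,0,0,0,0,0,-50,0,0,0,0,0,-45,0,0,0],
  claw=74,
)

```text
t: 54.3
tool_pos: [0.4329, -0.3458, 0.1594]
tool_rot: [0.0, 0.737, 0.676, -0.0]
wrist_force: [0.8, -0.5, 0.3]
gripper_width: 0.0738
```

Emit:
send_rows(
  increments=[40.3,3.3,0,0,0,0,40.3,3.3,0,0,0,0,40.3,3.3,0,0,0,0,40.3,3.3,0,0,0,0,40.3,3.3,0,0,0,0,40.3,3.3,0,0,0,0,40.3,3.3,0,0,0,0,40.3,3.3,0,0,0,0,40.3,3.3,0,0,0,0,40.2,3.3,0,0,0,0,0,0,0,0,0,0],
  claw=76,
)

```text
t: 55.68
tool_pos: [0.5003, 0.0566, 0.158]
tool_rot: [-0.0, 0.734, 0.679, 0.001]
wrist_force: [0.1, 0.0, 0.4]
gripper_width: 0.0763
```

Run:
```python
from h import *
import pickle
delta((500.5,52.5),33)
v=shot('wrist'); wl(v,(508,146),.07,tag='p1'); cv2.imwrite('pics/w14.png',v['im']); pickle.dump(v,open('w14.pkl','wb'))
t=shot('top','t14.png'); print('tray jar', lids(t,[proj(t,[.4312,-.345,.067])],z=.067,rad=22).round(1))
```

```text
t 55.675 tcp [500.3  56.6 158. ] tool delta mm [ -4.3   0.5 125. ] xang 85.5 w 76.3 F [0.1 0.  0.4]
p1 (430, 246) lid 505.8 144.6 r 30.7 area 4177.5
tray jar [[ 428.6 -342.7   29.   395. ]]
```

Emit:
send_rows(
  increments=[-4.2,0,40,0,0,0,0,0,45,0,0,0,0,0,25,0,0,0,0,0,11,0,0,0,0,0,4,0,0,0,0,0,0,0,0,0],
)

```text
t: 56.52
tool_pos: [0.5002, 0.0485, 0.0338]
tool_rot: [0.0, 0.737, 0.676, 0.001]
wrist_force: [0.3, 0.6, -0.1]
gripper_width: 0.076
```

Emit:
send_rows(
  increments=[0,0,0,0,0,0,0,0,0,0,0,0,0,0,0,0,0,0,0,0,0,0,0,0,0,0,0,0,0,0],
  claw=45,
)

```text
t: 57.15
tool_pos: [0.5006, 0.0507, 0.034]
tool_rot: [-0.0, 0.736, 0.677, 0.002]
wrist_force: [-0.5, 5.8, 5.8]
gripper_width: 0.0598
```

Emit:
send_rows(
  increments=[0,0,-20,0,0,0,0,0,-45,0,0,0,0,0,-55,0,0,0,0,0,0,0,0,0],
)

```text
t: 57.65
tool_pos: [0.5022, 0.0483, 0.1568]
tool_rot: [0.003, 0.737, 0.676, 0.003]
wrist_force: [-0.0, -0.1, -1.7]
gripper_width: 0.0596
```

Run:
```python
from h import *
delta((512.5,-350.5),30)
```

```text
t 57.65 tcp [502.2  48.3 156.8] tool delta mm [-396.6   43.4  126.6] xang 85.09 w 59.6 F [-0.  -0.1 -1.7]
```

Emit:
send_rows(
  increments=[-44.1,4.8,0,0,0,0,-44.1,4.8,0,0,0,0,-44.1,4.8,0,0,0,0,-44.1,4.8,0,0,0,0,-44.1,4.8,0,0,0,0,-44.1,4.8,0,0,0,0,-44.1,4.8,0,0,0,0,-44.1,4.8,0,0,0,0,-44,4.8,0,0,0,0,0,0,20,0,0,0,0,0,0,0,0,0,0,0,0,0,0,0],
)

```text
t: 59.15
tool_pos: [0.5086, -0.3494, 0.1324]
tool_rot: [-0.001, 0.736, 0.677, -0.0]
wrist_force: [0.1, 0.1, -2.0]
gripper_width: 0.0601
```

Run:
```python
from h import *
delta((512.5,-350.5),30.5)
```

```text
t 59.15 tcp [ 508.6 -349.4  132.4] tool delta mm [ -0.8   4.1 101.9] xang 85.2 w 60.1 F [ 0.1  0.1 -2. ]
```

Emit:
send_rows(
  increments=[-0.8,2,35,0,0,0,0,0,35,0,0,0,0,0,17,0,0,0,0,0,6,0,0,0,0,0,3,0,0,0,0,0,2,0,0,0,0,0,1.5,0,0,0,0,0,1.5,0,0,0,0,0,0,0,0,0],
)

```text
t: 60.28
tool_pos: [0.5109, -0.3512, 0.0321]
tool_rot: [-0.0, 0.736, 0.676, 0.0]
wrist_force: [0.7, 0.4, -0.2]
gripper_width: 0.0598
```

Emit:
send_rows(
  increments=[0,0,1,0,0,0,0,0,1,0,0,0,0,0,0,0,0,0],
)

```text
t: 60.65
tool_pos: [0.5109, -0.3513, 0.031]
tool_rot: [0.0, 0.737, 0.676, 0.0]
wrist_force: [-1.9, 1.2, 4.5]
gripper_width: 0.0597
```

Emit:
send_rows(
  increments=[0,0,0,0,0,0,0,0,0,0,0,0,0,0,-35,0,0,0,0,0,-50,0,0,0,0,0,-45,0,0,0],
  claw=74,
)

```text
t: 61.28
tool_pos: [0.511, -0.3514, 0.1615]
tool_rot: [0.0, 0.736, 0.676, 0.0]
wrist_force: [1.1, -0.0, -0.2]
gripper_width: 0.0741
```

Emit:
send_rows(
  increments=[44.8,-4,0,0,0,0,44.8,-4,0,0,0,0,44.8,-4,0,0,0,0,44.8,-4,0,0,0,0,44.8,-4,0,0,0,0,44.8,-4,0,0,0,0,44.8,-4,0,0,0,0,44.8,-4,0,0,0,0,44.8,-4,0,0,0,0,44.8,-4,0,0,0,0,44.8,-4,0,0,0,0,0,0,0,0,0,0],
  claw=76,
)

```text
t: 62.78
tool_pos: [0.5084, 0.148, 0.1601]
tool_rot: [-0.001, 0.734, 0.679, 0.001]
wrist_force: [0.2, -0.6, 0.7]
gripper_width: 0.076
```

Run:
```python
from h import *
delta((508.3,143.5),34)
t=shot('top','t15.png'); print('tray jars', lids(t,[proj(t,[x,y,.067]) for x,y in ((.429,-.343),(.507,-.35))],z=.067,rad=20).round(1))
v=shot('wrist','w15.png')
```

```text
t 62.775 tcp [508.4 148.  160.1] tool delta mm [ -4.8   0.2 126.1] xang 85.55 w 76.0 F [ 0.2 -0.6  0.7]
tray jars [[ 428.4 -342.5   28.7  395.5]
 [ 507.2 -348.6   29.3  389. ]]
```

Emit:
send_rows(
  increments=[0,0,40,0,0,0,0,0,45,0,0,0,0,0,25,0,0,0,0,0,11,0,0,0,0,0,5,0,0,0,0,0,0,0,0,0],
)

```text
t: 63.62
tool_pos: [0.5094, 0.1433, 0.0347]
tool_rot: [0.0, 0.737, 0.676, 0.0]
wrist_force: [-0.1, -0.6, 0.1]
gripper_width: 0.0759
```

Emit:
send_rows(
  increments=[0,0,0,0,0,0,0,0,0,0,0,0,0,0,0,0,0,0,0,0,0,0,0,0,0,0,0,0,0,0],
  claw=45,
)

```text
t: 64.25
tool_pos: [0.5092, 0.1436, 0.0347]
tool_rot: [0.0, 0.736, 0.676, 0.0]
wrist_force: [-1.7, -0.3, 5.8]
gripper_width: 0.0594
```

Emit:
send_rows(
  increments=[0,0,-20,0,0,0,0,0,-45,0,0,0,0,0,-55,0,0,0,0,0,0,0,0,0],
)

```text
t: 64.75
tool_pos: [0.5115, 0.1444, 0.1579]
tool_rot: [0.002, 0.737, 0.676, 0.004]
wrist_force: [-0.5, 0.8, -2.8]
gripper_width: 0.0591
```

Run:
```python
from h import *
delta((591,-357),30.5)
```

```text
t 64.75 tcp [511.5 144.4 157.9] tool delta mm [-493.3  120.8  126.4] xang 85.13 w 59.1 F [-0.5  0.8 -2.8]
```

Emit:
send_rows(
  increments=[-44.8,10.7,0,0,0,0,-44.8,10.7,0,0,0,0,-44.8,10.7,0,0,0,0,-44.8,10.7,0,0,0,0,-44.8,10.7,0,0,0,0,-44.8,10.7,0,0,0,0,-44.8,10.7,0,0,0,0,-44.8,10.7,0,0,0,0,-44.8,10.7,0,0,0,0,-44.8,10.7,0,0,0,0,-44.8,10.7,0,0,0,0],
)

```text
t: 66.12
tool_pos: [0.5833, -0.3581, 0.1514]
tool_rot: [-0.002, 0.736, 0.677, -0.001]
wrist_force: [0.6, -0.4, -2.8]
gripper_width: 0.0594
```

Emit:
send_rows(
  increments=[0,0,25,0,0,0,0,0,0,0,0,0,0,0,0,0,0,0],
)

```text
t: 66.5
tool_pos: [0.5843, -0.3563, 0.1283]
tool_rot: [-0.001, 0.736, 0.677, -0.0]
wrist_force: [0.6, -0.3, -1.9]
gripper_width: 0.0593
```

Run:
```python
from h import *
delta((591,-357),31.7)
v=shot('wrist'); 
for g in ((513,-350),(433,-345)): wl(v,g,.067,tag=str(g))
```

```text
t 66.5 tcp [ 584.3 -356.3  128.3] tool delta mm [-0.3  6.8 96.6] xang 85.21 w 59.3 F [ 0.6 -0.3 -1.9]
(513, -350) (317, 154) lid 512.1 -351.2 r 26.9 area 3542.0
(433, -345) (314, 12) lid 451.6 -343.8 r 6.9 area 172.0
```

Emit:
send_rows(
  increments=[0,5.5,30,0,0,0,0,0,30,0,0,0,0,0,18,0,0,0,0,0,8,0,0,0,0,0,4,0,0,0,0,0,2.5,0,0,0,0,0,1.5,0,0,0,0,0,1.5,0,0,0,0,0,0,0,0,0],
)

```text
t: 67.68
tool_pos: [0.5898, -0.358, 0.0337]
tool_rot: [0.0, 0.736, 0.676, 0.0]
wrist_force: [-0.4, 0.2, -2.7]
gripper_width: 0.0596
```

Emit:
send_rows(
  increments=[0,0,1,0,0,0,0,0,1,0,0,0,0,0,0.8,0,0,0,0,0,0,0,0,0],
)

```text
t: 68.18
tool_pos: [0.5898, -0.3581, 0.0318]
tool_rot: [-0.0, 0.736, 0.676, 0.0]
wrist_force: [-2.6, 1.2, 5.6]
gripper_width: 0.0595
```

Emit:
send_rows(
  increments=[0,0,0,0,0,0,0,0,0,0,0,0,0,0,-35,0,0,0,0,0,-50,0,0,0,0,0,-55,0,0,0,0,-40,-30,0,0,0,0,-40,0,0,0,0],
  claw=76,
)

```text
t: 69.05
tool_pos: [0.511, -0.3524, 0.2039]
tool_rot: [0.003, 0.736, 0.677, 0.001]
wrist_force: [-0.5, -0.7, -0.3]
gripper_width: 0.0758
```

Emit:
send_rows(
  increments=[45,0,0,0,0,0,45,0,0,0,0,0,45,0,0,0,0,0,45,0,0,0,0,0,45,0,0,0,0,0,45,0,0,0,0,0,45,0,0,0,0,0,45,0,0,0,0,0,45,0,0,0,0,0,0,0,0,0,0,0,0,0,0,0,0,0],
)

```text
t: 70.42
tool_pos: [0.5445, 0.0517, 0.2007]
tool_rot: [0.0, 0.737, 0.676, -0.0]
wrist_force: [-0.5, -0.3, 0.2]
gripper_width: 0.0763
```

Run:
```python
from h import *
delta((500,50)); t=shot('top','t16.png')
print(lids(t,[proj(t,[x,y,.067]) for x,y in ((.429,-.343),(.507,-.35),(.587,-.356))],z=.067,rad=20).round(1))
s=shot('side','s16.png')
m=np.zeros((600,800,3),np.uint8); m[:300,:560]=cv2.resize(t['im'][150:300,250:530],(560,300)); m[305:600,:354]=cv2.resize(s['im'][165:395,225:501],(354,295)); cv2.imwrite('pics/m16.png',m)
```

```text
t 70.425 tcp [544.5  51.7 200.7] tool delta mm [ -5.4 -44.2   0. ] xang 85.12 w 76.3 F [-0.5 -0.3  0.2]
[[ 428.4 -342.7   28.9  396.5]
 [ 507.2 -348.6   29.3  392. ]
 [ 584.3 -355.    29.1  375. ]]
```

View pics/m16.png

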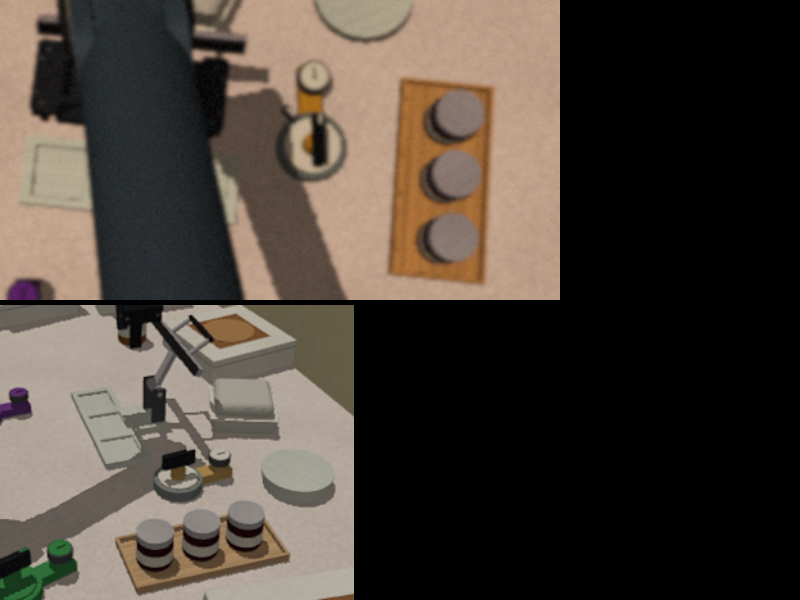

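The final view shows three jars upright inside the tray rim (lids at (457,115), (453,175) and (452,238)), the valve handle pointing at the gauge and the clamp leaning back. I'm handing in.

```bash
python3 -c "
from h import *
print(r.sign_off())"
```

```text
the job is handed in; nothing more can be done
None
```

I finished the job and handed it in at about 70 s. The hand-in gives no verdict, so what follows rests on my own checks.

**What I did:** I stood all three small jars in the pockets and swung the clamp down by its handle. I then turned the valve handle from about 12.6° to 38.9°, against an index measured at 39.0°. It stayed there just under 5 s, mostly with the gripper away. After that I turned the valve back against its stop, swung the clamp back, and set the jars in a row in the tray.

**Last checks:**
- **Jars:** the top camera put the lids at about (428,-343), (507,-349) and (584,-355) mm. All three are upright and inside the tray rim; heights and contact forces when I let go matched the tray floor.
- **Valve:** the handle was parallel to the gauge arm, and I felt the stop at about 0.46 N m.
- **Clamp:** it was at about 1.98 rad when I let go. The side view shows it leaning back, but I did not measure the angle again.
- **Bystanders:** no contact or shift seen. The final pictures showed the foam box and foil pans in place; I did not measure them, and the tall jar was mostly hidden.

**What disagreed:**
- The wrist and top cameras differed by 2 to 5 mm, so I corrected positions from the grasped jars.
- My first rough estimate of the index angle was 38° to 45°. I resolved it by fitting its white line.
- When I let go of the valve handle at the index, there was a brief force of about 20 N. The picture just afterwards still showed the handle lined up.

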